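# Clamp a bearing on a gauging slide and bring it to the indicator

### The job

Get the ball bearing ready for its run-out check: put it flat on the shoulder of the mandrel, set the clamp nut on the thread above it, turn the nut backward (anticlockwise from above) until it drops into the thread starts, then screw it forward until the bearing is clamped tight. Then push the carriage (the black knob is its handle) out of its catch and along the rail, without letting it shoot forward, until it is fully home against its end stop and the bearing pushes on the dial indicator. Leave the oil bottle and the knurled setting ring where they are.

Things in the scene. Friction and masses are not known exactly. Their poses are not given: they have to be found in the camera images.
- slide_base: Fixed gauging slide: grey base 360 x 96 mm, 24 mm high, with a steel rail along its own y axis. A dial indicator 58 mm across stands on its +y end (top 90 mm above the desk), its thin plunger pointing along -y over the rail, 60 mm above the desk. Origin on the desk under the rail, 178 mm from the -y end and 182 mm from the +y end; z up.
- carriage (a joint): Sliding carriage (aluminium plate 150 x 82 mm, top 40 mm above the desk), in m along the base's +y: 0 = loading place, where a spring catch holds it (about 8 to 12 N along the rail to break free, then 2 to 3 N to keep moving); 0.100 = against the end stop hidden in the rail.
- probe (a joint): Plunger of the dial indicator, in m: 0 = free, grows up to 0.010 as the bearing's rim pushes its red ball tip back toward the dial (under 2 N). With the bearing on the mandrel and the carriage home it reads about 0.003.
- mandrel_seat (a point): Centre of the mandrel's shoulder, on the carriage, 52 mm above the desk; the bearing's underside rests here. The shoulder is 38 mm across and 12 mm high over the carriage plate. The mandrel rises 44 mm above it: 28 mm across for the first 11 mm, then the thread, then an 18 mm pilot with a blunt tapered tip. Axes as the base's (y along the rail toward the indicator).
- mandrel_tip (a point): Top of the mandrel, on its axis, 44 mm above the mandrel_seat. The oiled right-hand thread below it (17 to 28 mm above the seat) is 27 mm across and has three starts, 120 degrees apart, and 18 mm rise a turn.
- push_knob (a point): Middle of the black knob (28 mm across, 24 mm high, on a 12 mm stem) on the tail of the carriage, 92 mm behind the mandrel's axis (toward the base's -y) and 85 mm above the desk. It moves with the carriage.
- bearing: Loose ball bearing, steel with black seals: 62 mm outside, 30 mm bore, 16 mm high, 0.16 to 0.26 kg, lying flat. Origin: centre of its underside.
- clamp_nut: Loose clamp nut, 0.3 kg. Ribbed aluminium hub 40 mm across, 32 mm high, open below, with three short rows of thread pins inside. Origin: centre of the underside, z up; x along the bar. Height of the underside above mandrel_seat: 19 to 25 mm when it lies on the thread, higher as it is turned backward; it falls from 25 to about 19 mm when the pins pass the thread starts; 16 mm when tight.
- nut_bar (a point): Middle of the nut's black bar handle, on its axis, 41 mm above its underside. The bar is 92 mm long, 16 mm wide and 18 mm high (32 to 50 mm above the underside). Fingers standing loosely on both sides of it turn the nut and let it rise and fall by its own weight. From the drop, about 85 to 95 degrees forward (clockwise from above) bring the nut onto the bearing and tight; 0.3 to 0.8 N m clamp it well; do not force it further.
- oiler: Bystander: small brown oil bottle with black dropper cap, 33 mm across, 102 mm tall, upright, loose. Origin under its centre.
- ring_gauge: Bystander: knurled steel setting ring, 54 mm across, 18 mm high, loose. Origin under its centre.
There are look-alikes about, which are no part of the job. What is shaped like the clamp_nut but orange is not meant.

How it is judged:
By the outcome, as a careful person would: the job done as asked, in the order asked, and still so for the second after the job is handed in, with the robot touching nothing.
It also fails if it takes over 72 s, if anything falls off the work surface, if the arm or the gripper's body presses on something with over 40 N, if the wrist force passes 120 N, or if a joint passes its speed limit or range.

### The arm

A 6-joint arm with a two-finger parallel gripper is mounted at the origin on the work surface; the furniture and walls round the work are solid. World frame = base frame: x ahead of the robot, y to its left, z up, the work surface at z = 0. Lengths are in m, angles in rad, forces in N, time in s.
With the tool pointing down it reaches from about 0.25 to 0.775 m from the base axis. Payload 4 kg.
Tool frame: the origin (TCP) lies midway between the tips of the shut fingers; the grasp point (between the pads) lies 19 mm behind it (robot.tcp_to_grasp is the distance from the TCP to the grasp point, in m); z points along the fingers, x is the direction in which the jaws open and shut, and the axes are right-handed (so a half turn about z gives the same grasp; the last joint's range is limited). The gripper opens to 94 mm and grips with 3 to 60 N. Pads are 16 mm wide; open, the fingers measure 119 mm over their backs; the gripper's body (75 mm by 177 mm) begins 78 mm behind the grasp point.
Start: joints at [-1.36, 0.087, 1.371, -0, 1.684, -0.103], TCP at [0.17, -0.523, 0.206] pointing down, gripper open.
Joint ranges: [-3.1, 3.1], [-0.76, 2.03], [0.27, 2.55], [-1.08, 4.22], [0.17, 2.65], [-2.57, 2.57]. Speed limits (rad/s): [2.79, 2.79, 3.14, 3.14, 3.14, 3.14].

### API

Orientations are given as [roll, pitch, yaw] about the fixed x, y, z axes, in that order (R = Rz(yaw) Ry(pitch) Rx(roll)).
In Python, from bench import get_obs, vision, robot gives the robot as it stands.
- The arm moves only by the tool servo_tool, never from a script. Its argument "targets" is text: rows parted by semicolons, each of 7 numbers parted by spaces: the opening, from 0 (shut) to 1 (fully open), then the shift along the tool's x, y, z as a fraction of full scale, then the turn, a rotation vector about the tool's x, y, z as a fraction of full scale. A call has 1 to 12 rows; each row is the pose to reach, as a shift and turn from the pose commanded when the call began, along the tool's axes at that moment, turning the shorter way round; what a row does not reach only later rows make up. Full scale, the value 1, is 0.25 m for a shift and pi rad for a turn. A row lasts 1/12 s, in which the tool goes at most 41.7 mm and 7.16 degrees, less where a joint would pass 70% of its speed; a pose out of reach is approached as far as the arm can. A call with a number of a shift or a turn outside -1 to 1 is refused whole. A call with a gripper value outside its range is refused whole. The fingers move at their own pace and stop on an object; the grip force is fixed at half the most. Time passes only in rows, so rows that repeat a pose let the fingers close. It gives the time, the measured TCP pose, the force and the opening at its end, in the units of the state.
- get_obs(): the state, without advancing time (a new reading comes with each control period).
- vision.snapshot(name): name is "side" or "top" or "wrist"; returns a dict with "image" (480x640x3 uint8, red, green, blue), "mtx" (3x3 intrinsics, pixels), "world_from_camera" (4x4, takes a point from camera to world coordinates); the wrist camera has in their place "T_tool_cam" (4x4, takes a point from camera to tool coordinates, whose origin is the TCP and whose axes are the tool frame's). Camera axes: x right, y down, z forward; pixel columns grow to the right and rows downward; lengths in m; the calibration is good to about 2 mm. The wrist camera is an equidistant fisheye: a pixel r from the principal point sees the ray r / f radians off the axis. A picture is of the moment at which its call begins: read the wrist's pose just before it. There is no depth.
- robot.close_job(): hands the job in, once; it reports no verdict.
The state is a dict: "time": time; "joint_positions": joint angles; "qvel": joint speeds; "joint_torque": joint torques, N m; "tool_pos": TCP position; "ee_rot": TCP orientation; "wrist_force": force on the tool from outside, world axes, zero at the start; "wrist_torque": the same for the moment, N m; "width": finger opening in m.
Only numpy, scipy, OpenCV 4.12 (cv2) and the standard library are available. Lean on these libraries where they do the work, as an engineer would, in place of code of your own. Each camera call takes 0.05 s, during which the arm holds its last target.

## Working session

There is one attempt and no reset: what is moved stays moved. The work goes in short steps, Python scripts to look and compute and a tool call to move; the robot and the scene stay as the last step left them, time stands still between calls to the robot, and variables do not carry over. Pictures are saved under pics/ and viewed, and the job is handed in when it is done.

Besides the shell and the picture viewer there is one more tool, called after "Call:" as name(argument=value, ...) on one line, values as JSON. servo_tool: Moves the arm, as the interface text tells. Its arguments: {"type":"object","properties":{"targets":{"type":"string"}},"required":["targets"]}

```bash
ls; mkdir -p pics; python3 - <<'E'
from bench import get_obs, vision, robot
import cv2
print(get_obs())
for n in ["side","top","wrist"]:
    s=vision.snapshot(n); cv2.imwrite(f"pics/a_{n}.png",s["image"][:,:,::-1]); print(n,s["mtx"],s.get("world_from_camera",s.get("T_tool_cam")))
print([a for a in dir(robot) if a[0]!='_'], robot.tcp_to_grasp)
E
```

```text
pics
{'time': 0.0, 'joint_positions': array([-1.36009609e+00,  8.79626168e-02,  1.37223695e+00, -1.85852389e-06,
        1.68361079e+00, -1.03086706e-01]), 'qvel': array([-0.0008139 , -0.00053773, -0.00050829,  0.00016316,  0.00122219,
       -0.00056343]), 'joint_torque': array([-3.65308470e-04, -3.40176451e+01, -3.02429116e+01,  7.17291771e-02,
        3.31246108e-02, -1.74537199e-04]), 'tool_pos': array([ 0.16965098, -0.52260346,  0.20430881]), 'ee_rot': array([-3.14136628e+00,  2.20612264e-03, -1.25700934e+00]), 'wrist_force': array([ 0.85904196, -0.47312379,  0.60595901]), 'wrist_torque': array([-0.00077416,  0.02527349, -0.03780611]), 'width': 0.0943670033488672}
side [[553.83885833   0.         320.83749684]
 [  0.         553.83885833 241.94731077]
 [  0.           0.           1.        ]] [[-0.84581525 -0.30543299  0.43738684  0.06917002]
 [-0.53347396  0.48203226 -0.6950183   0.7901221 ]
 [ 0.00144695 -0.82119157 -0.57065078  0.76304138]
 [ 0.          0.          0.          1.        ]]
top [[450.50215085   0.         318.81823877]
 [  0.         450.50215085 232.82837274]
 [  0.           0.           1.        ]] [[-0.08968186 -0.96994041  0.22621397  0.37333159]
 [-0.9959519   0.08872317 -0.01442276 -0.02601499]
 [-0.0060812  -0.22659169 -0.97397085  1.15465591]
 [ 0.          0.          0.          1.        ]]
wrist [[371.64829954   0.         323.52677845]
 [  0.         371.64829954 238.62888838]
 [  0.           0.           1.        ]] [[ 9.99999545e-01 -6.91788989e-04 -6.56749012e-04 -2.99016246e-04]
 [ 8.28627896e-04  9.71057595e-01  2.38844009e-01 -6.94311728e-02]
 [ 4.72511461e-04 -2.38844445e-01  9.71057726e-01 -1.79366913e-01]
 [ 0.00000000e+00  0.00000000e+00  0.00000000e+00  1.00000000e+00]]
['IKError', 'close_job', 'tcp_to_grasp'] 0.0188
```

View pics/a_top.png

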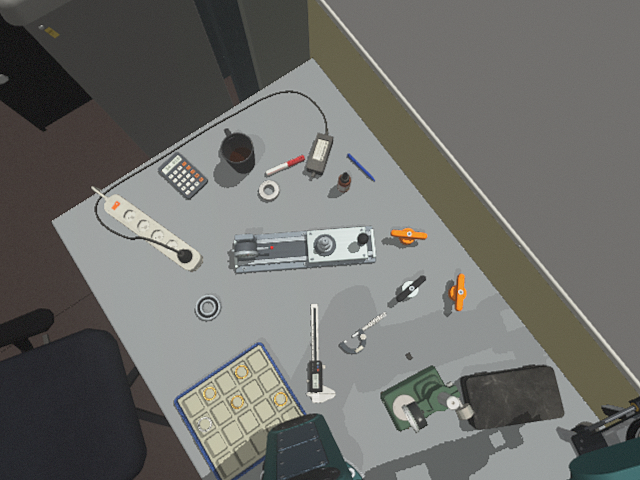

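View pics/a_side.png

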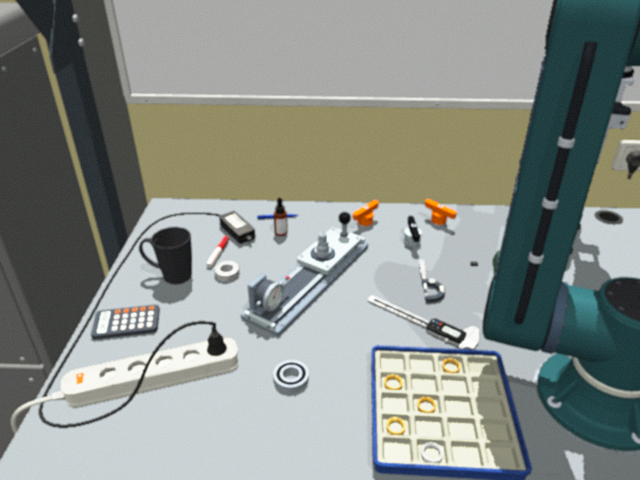

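View pics/a_wrist.png

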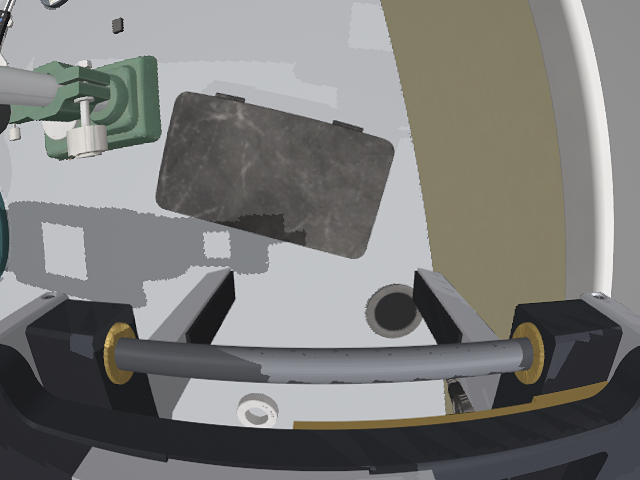

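```bash
cat > h.py <<'E'
from bench import get_obs, vision, robot
import cv2, numpy as np
from scipy.spatial.transform import Rotation as R
def crop(img,x0,y0,x1,y1,k,name):
    cv2.imwrite(name,cv2.resize(img[y0:y1,x0:x1,::-1],None,fx=k,fy=k,interpolation=cv2.INTER_CUBIC))
def ray(s,u,v):
    M=s["mtx"]; T=s["world_from_camera"]
    d=np.array([(u-M[0,2])/M[0,0],(v-M[1,2])/M[1,1],1]); return T[:3,3],T[:3,:3]@d
def at_z(s,u,v,z):
    o,d=ray(s,u,v); return o+d*(z-o[2])/d[2]
def proj(s,p):
    T=s["world_from_camera"]; q=T[:3,:3].T@(np.array(p)-T[:3,3]); M=s["mtx"]; return M[0,0]*q[0]/q[2]+M[0,2],M[1,1]*q[1]/q[2]+M[1,2]
def tri(s1,p1,s2,p2):
    o1,d1=ray(s1,*p1);o2,d2=ray(s2,*p2)
    A=np.stack([d1,-d2],1);t=np.linalg.lstsq(A,o2-o1,rcond=None)[0]
    a=o1+d1*t[0];b=o2+d2*t[1];return (a+b)/2,np.linalg.norm(a-b)
def wT(o=None):
    o=o or get_obs();T=np.eye(4);T[:3,:3]=R.from_euler('xyz',o["ee_rot"]).as_matrix();T[:3,3]=o["tool_pos"];return T
def wray(s,T,u,v):
    M=s["mtx"];dx,dy=u-M[0,2],v-M[1,2];r=np.hypot(dx,dy);th=r/M[0,0]
    d=np.array([np.sin(th)*dx/max(r,1e-9),np.sin(th)*dy/max(r,1e-9),np.cos(th)])
    C=T@s["T_tool_cam"];return C[:3,3],C[:3,:3]@d
def wat_z(s,T,u,v,z):
    o,d=wray(s,T,u,v);return o+d*(z-o[2])/d[2]
def wproj(s,T,p):
    C=T@s["T_tool_cam"];q=C[:3,:3].T@(np.array(p)-C[:3,3]);th=np.arctan2(np.hypot(q[0],q[1]),q[2]);f=s["mtx"][0,0]*th/np.hypot(q[0],q[1]);return q[0]*f+s["mtx"][0,2],q[1]*f+s["mtx"][1,2]
def move(pos,rpy):
    """fractions to reach the pose from the present commanded (about measured) pose"""
    T=wT();p=T[:3,:3].T@(np.array(pos)-T[:3,3])/0.25
    r=R.from_matrix(T[:3,:3].T@R.from_euler('xyz',rpy).as_matrix()).as_rotvec()/np.pi
    return np.round(p,4),np.round(r,4)
E
python3 - <<'E'
from h import *
s=vision.snapshot("top");i=s["image"]
crop(i,180,160,480,340,2.6,"pics/b1.png")
crop(i,185,285,235,330,10,"pics/b2.png")
crop(i,290,215,440,310,5,"pics/b3.png")
crop(i,225,220,325,280,7,"pics/b4.png")
s=vision.snapshot("side");i=s["image"]
crop(i,230,190,480,400,3,"pics/b5.png")
E
```

```text
(no output)
```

View pics/b2.png

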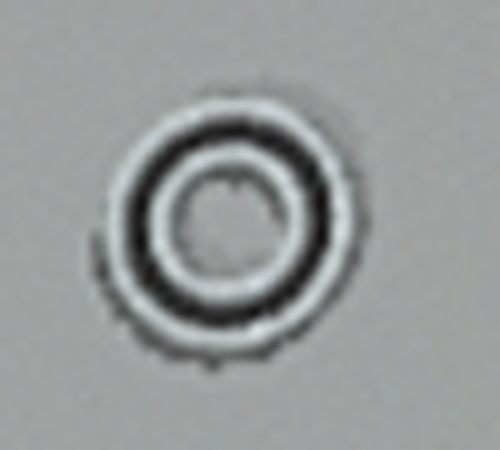

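View pics/b3.png

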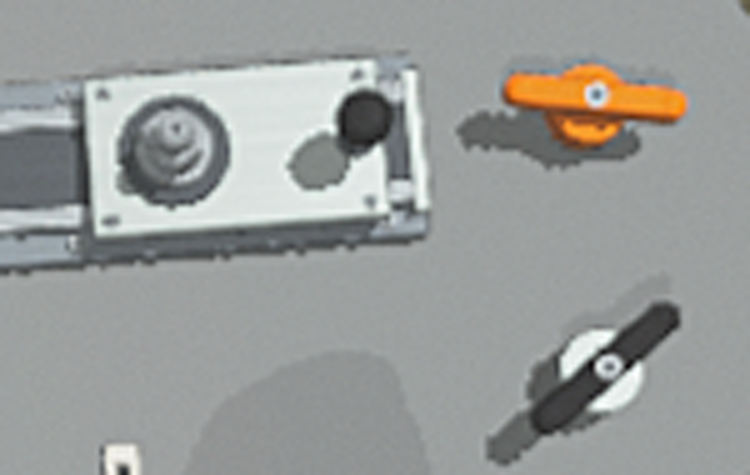

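View pics/b4.png

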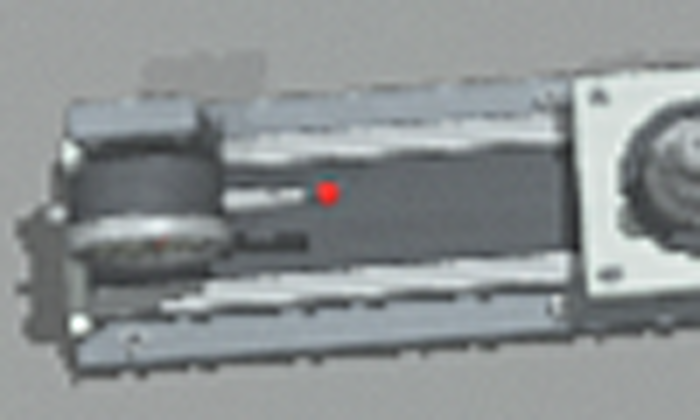

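View pics/b5.png

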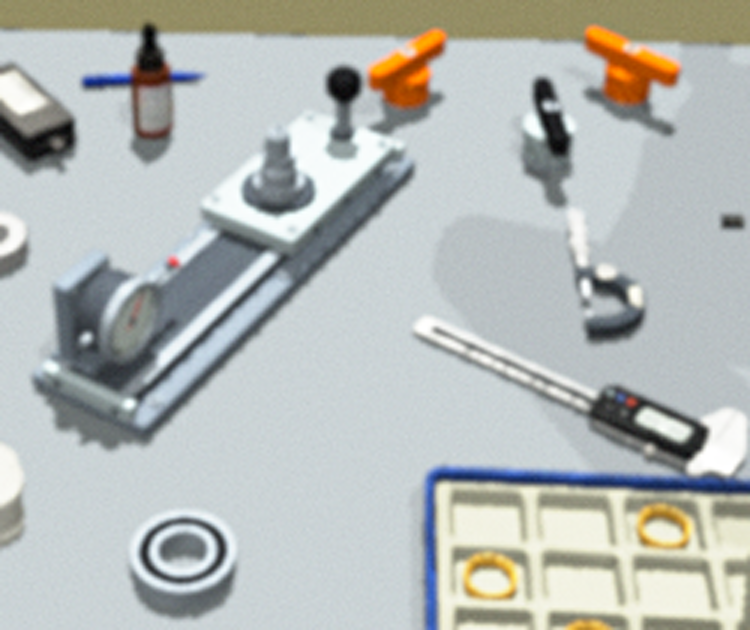

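```bash
python3 - <<'E'
from h import *
t=vision.snapshot("top");s=vision.snapshot("side")
np.set_printoptions(precision=4,suppress=True)
print("bearing",at_z(t,207.6,307.1,.016),at_z(s,(183+.5)/3+229.5,(550+.5)/3+189.5,.016))
print("nut",at_z(t,411.4,288,.0505),"bar",at_z(t,423,276.5,.05),at_z(t,400,300,.05), "side", at_z(s,(549)/3+229.7,115/3+189.7,.05))
print("tip",tri(t,(324.6,240.2),s,(322.2,232.8)), at_z(t,324.6,240.2,.096))
print("knob",tri(t,(362.6,238.2),s,(344.2,217.6)),at_z(t,362.6,238.2,.085))
for c in [(88,83),(388,60),(95,238),(390,212)]: print(at_z(t,c[0]/5+289.6,c[1]/5+214.6,.04))
print("oiler",at_z(t,344,180,.1),"ring",at_z(t,268,190,.018))
print("redtip",tri(t,(225+327/7-.4,220+193/7-.4),s,(230+173/3,190+262/3)))
E
```

```text
bearing [0.4731 0.2515 0.016 ] [0.4707 0.2512 0.016 ]
nut [ 0.4713 -0.2553  0.0505] bar [ 0.4968 -0.2876  0.05  ] [ 0.445  -0.2238  0.05  ] side [ 0.4644 -0.2418  0.05  ]
tip (array([ 0.5988, -0.0545,  0.0948]), np.float64(0.002729960048672703)) [ 0.5998 -0.0539  0.096 ]
knob (array([ 0.5975, -0.1472,  0.0847]), np.float64(0.002814210205876164)) [ 0.5987 -0.1466  0.085 ]
[ 0.6391 -0.0135  0.04  ]
[ 0.6372 -0.1667  0.04  ]
[ 0.5594 -0.0103  0.04  ]
[ 0.5591 -0.1587  0.04  ]
oiler [ 0.7461 -0.1156  0.1   ] ring [0.7657 0.0809 0.018 ]
redtip (array([0.6   , 0.0773, 0.06  ]), np.float64(0.004315159425041132))
```

```bash
python3 - <<'E'
from h import *
print(move((.34,-.29,.28),(np.pi,0,-0.6)))
E
```

```text
(array([-0.6766, -0.9355, -0.2987]), array([-1.000e-04,  1.000e-04, -2.091e-01]))
```

Call:
servo_tool(targets="1 -0.2 -0.3 -0.3 0 0 -0.1; 1 -0.68 -0.935 -0.3 0 0 -0.21; 1 -0.68 -0.935 -0.3 0 0 -0.21; 1 -0.68 -0.935 -0.3 0 0 -0.21; 1 -0.68 -0.935 -0.3 0 0 -0.21; 1 -0.68 -0.935 -0.3 0 0 -0.21; 1 -0.68 -0.935 -0.3 0 0 -0.21; 1 -0.68 -0.935 -0.3 0 0 -0.21; 1 -0.68 -0.935 -0.3 0 0 -0.21")

```text
time: 1.1
tool_pos: [0.3412, -0.2875, 0.2819]
ee_rot: [3.141, -0.003, -0.592]
wrist_force: [0.4, -0.5, 0.3]
width: 0.0939
```

```bash
python3 - <<'E'
from h import *
o=get_obs();print(o["time"],o["tool_pos"],o["ee_rot"],o["qvel"].round(3))
print(move((.42,-.08,.28),(np.pi,0,0)))
E
```

```text
1.1 [ 0.34120341 -0.2875048   0.28186829] [ 3.14123986e+00 -2.92368485e-03 -5.92092407e-01] [-0.07   0.027  0.014 -0.04  -0.018 -0.038]
(array([-0.2017, -0.8646,  0.0066]), array([ 0.0004, -0.0009, -0.1885]))
```

Call:
servo_tool(targets="1 -0.2 -0.865 0 0 0 -0.188; 1 -0.2 -0.865 0 0 0 -0.188; 1 -0.2 -0.865 0 0 0 -0.188; 1 -0.2 -0.865 0 0 0 -0.188; 1 -0.2 -0.865 0 0 0 -0.188; 1 -0.2 -0.865 0 0 0 -0.188; 1 -0.2 -0.865 0 0 0 -0.188; 1 -0.2 -0.865 0 0 0 -0.188")

```text
time: 1.77
tool_pos: [0.4197, -0.0834, 0.2798]
ee_rot: [3.141, 0.001, -0.007]
wrist_force: [-0.5, -0.3, -0.2]
width: 0.0941
```

```bash
python3 - <<'E'
from h import *
o=get_obs();print(o["time"],o["tool_pos"],o["ee_rot"],o["qvel"].round(3))
s=vision.snapshot("wrist");cv2.imwrite("pics/c1.png",s["image"][:,:,::-1])
np.save("c1T.npy",wT(o))
print(move((.473,.16,.2),(np.pi,0,0)))
for p in [(.599,-.054,.096),(.5985,-.147,.085),(.471,-.255,.05)]: print(wproj(s,wT(o),p))
E
```

```text
1.7667 [ 0.41973366 -0.08341833  0.27983346] [ 3.14051818e+00  1.47414109e-03 -7.01353709e-03] [-0.035 -0.005  0.001 -0.002  0.001  0.002]
(array([ 0.2058, -0.9779,  0.3184]), array([ 0.0003,  0.0004, -0.0027]))
(np.float64(493.51971606798213), np.float64(191.8489881599205))
(np.float64(481.60273579147474), np.float64(272.4666250453496))
(np.float64(365.1896785953784), np.float64(345.98599090132376))
```

View pics/c1.png

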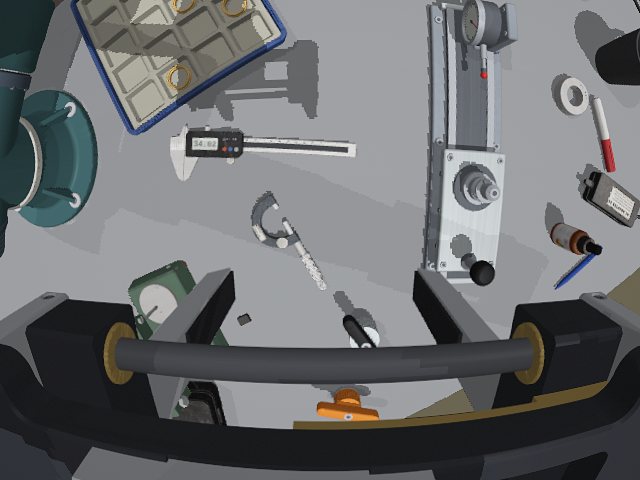

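Call:
servo_tool(targets="1 0.206 -0.98 0.3 0 0 0; 1 0.206 -0.98 0.3 0 0 0; 1 0.206 -0.98 0.3 0 0 0; 1 0.206 -0.98 0.3 0 0 0; 1 0.206 -0.98 0.3 0 0 0; 1 0.206 -0.98 0.3 0 0 0; 1 0.206 -0.98 0.3 0 0 0; 1 0.206 -0.98 0.3 0 0 0; 1 0.206 -0.98 0.3 0 0 0")

```text
time: 2.57
tool_pos: [0.4734, 0.1603, 0.2051]
ee_rot: [3.14, 0.001, -0.008]
wrist_force: [0.2, 0.2, 0.1]
width: 0.0941
```

```bash
python3 - <<'E'
from h import *
o=get_obs();print(o["time"],o["tool_pos"],o["ee_rot"])
s=vision.snapshot("wrist");cv2.imwrite("pics/c2.png",s["image"][:,:,::-1])
print(wproj(s,wT(o),(.472,.2515,.016)),wproj(s,wT(o),(.599,-.054,.096)))
print(move((.472,.2515,.06),(np.pi,0,0)))
E
```

```text
2.5667 [0.47338956 0.16031684 0.20508839] [ 3.13975218e+00  1.04832874e-03 -8.34060468e-03]
(np.float64(321.1983379703271), np.float64(126.85927035322545)) (np.float64(442.54574346677407), np.float64(430.40109095565754))
(array([-0.01  , -0.3667,  0.5828]), array([ 0.0004, -0.0001, -0.003 ]))
```

View pics/c2.png

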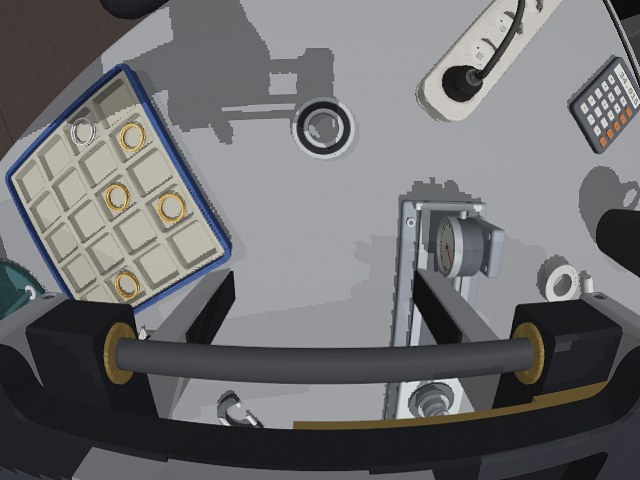

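Call:
servo_tool(targets="1 0 -0.365 0.2 0 0 0; 1 0 -0.365 0.5 0 0 0; 1 0 -0.365 0.6 0 0 0; 1 0 -0.365 0.7 0 0 0; 1 0 -0.365 0.805 0 0 0; 1 0 -0.365 0.805 0 0 0; 0.7 0 -0.365 0.805 0 0 0; 0.5 0 -0.365 0.805 0 0 0; 0.5 0 -0.365 0.805 0 0 0; 0.5 0 -0.365 0.805 0 0 0;0.5 0 -0.365 0.805 0 0 0;0.5 0 -0.365 0.805 0 0 0")

```text
time: 3.62
tool_pos: [0.4743, 0.2528, 0.0052]
ee_rot: [3.141, -0.001, -0.008]
wrist_force: [-0.2, -0.9, 2.3]
width: 0.0622
```

```bash
python3 - <<'E'
from h import *
o=get_obs();print(o["time"],o["tool_pos"],o["ee_rot"],o["wrist_force"],o["width"])
s=vision.snapshot("wrist");cv2.imwrite("pics/c3.png",s["image"][:,:,::-1])
E
```

```text
3.6167 [0.47428757 0.25281794 0.0052304 ] [ 3.14134531e+00 -1.27445860e-03 -7.53697632e-03] [-0.15354905 -0.85545389  2.33617972] 0.0621997163030232
```

View pics/c3.png

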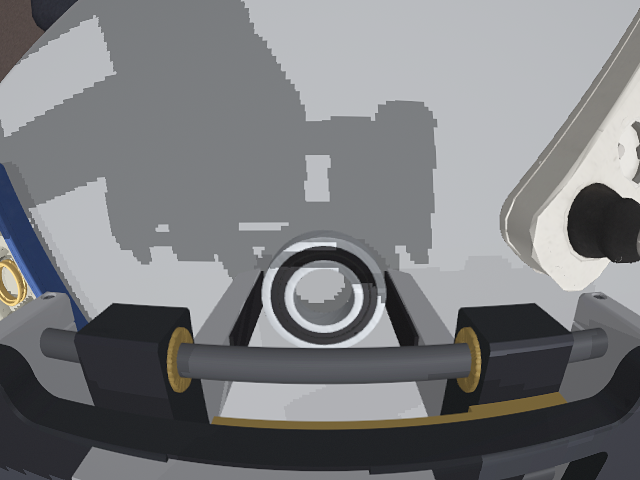

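```bash
python3 - <<'E'
from h import *
s=vision.snapshot("wrist");i=s["image"];crop(i,240,210,410,370,4,"pics/c4.png")
T=wT()
print(wat_z(s,T,323.5,295,.016), wproj(s,T,T[:3,3]*[1,1,0]+[0,0,.016]))
th=np.linspace(0,2*np.pi,60)
im=i[:,:,::-1].copy()
for r in (.031,.015):
  for a in th:
    u,v=wproj(s,T,(T[0,3]+r*np.cos(a),T[1,3]+r*np.sin(a),.016));cv2.circle(im,(int(round(u)),int(round(v))),0,(0,0,255),-1)
cv2.imwrite("pics/c5.png",cv2.resize(im[210:370,240:410],None,fx=4,fy=4,interpolation=cv2.INTER_NEAREST))
E
```

```text
[0.47447353 0.25254291 0.016     ] (np.float64(323.1392955032236), np.float64(294.3572083549297))
```

View pics/c5.png

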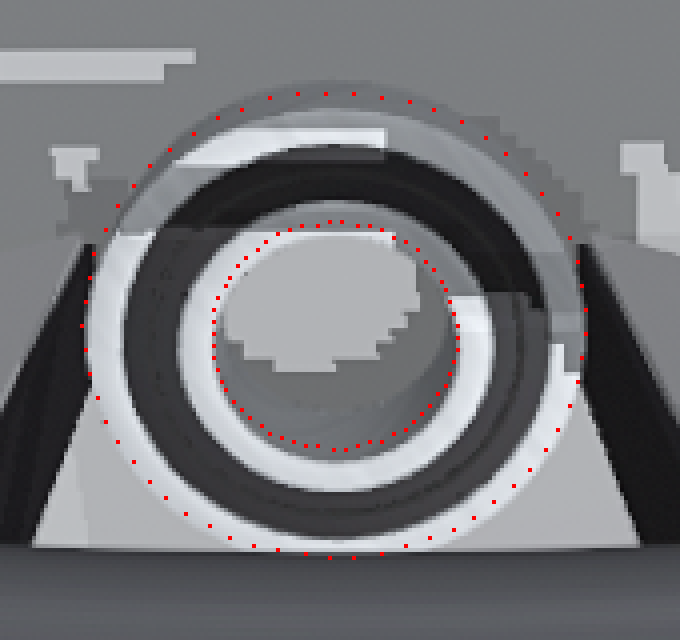

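Call:
servo_tool(targets="0.5 0 0 -0.1 0 0 0; 0.5 0 0 -0.25 0 0 0; 0.5 0 0 -0.4 0 0 0; 0.5 0.1 0.1 -0.6 0 0 0; 0.5 0.3 0.5 -0.6 0 0 0; 0.5 0.4 0.8 -0.6 0 0 0; 0.5 0.4 0.9 -0.6 0 0 0; 0.5 0.4 0.9 -0.6 0 0 0; 0.5 0.4 0.9 -0.6 0 0 0; 0.5 0.4 0.9 -0.6 0 0 0; 0.5 0.4 0.9 -0.6 0 0 0")

```text
time: 4.63
tool_pos: [0.573, 0.0237, 0.1534]
ee_rot: [3.14, 0.0, -0.012]
wrist_force: [-0.2, -0.0, -1.3]
width: 0.0615
```

```bash
python3 - <<'E'
from h import *
o=get_obs();print(o["time"],o["tool_pos"],o["ee_rot"],o["wrist_force"],o["width"])
T=wT(o)
s=vision.snapshot("wrist");cv2.imwrite("pics/d1.png",s["image"][:,:,::-1])
for p in [(.599,-.054,.096),(.5985,-.147,.085)]: print(wproj(s,T,p))
print(move((.599,-.054,.14),(np.pi,0,0)))
E
```

```text
4.6333 [0.57301283 0.0237484  0.15342576] [ 3.14006137e+00  3.26402149e-04 -1.21605074e-02] [-0.22930533 -0.02395858 -1.25163744] 0.061500778286435374
(np.float64(359.7384541652961), np.float64(354.8703254345519))
(np.float64(354.5077537456344), np.float64(434.22595837533635))
(array([0.1104, 0.32  , 0.0528]), array([-0.0002,  0.0004, -0.0032]))
```

View pics/d1.png

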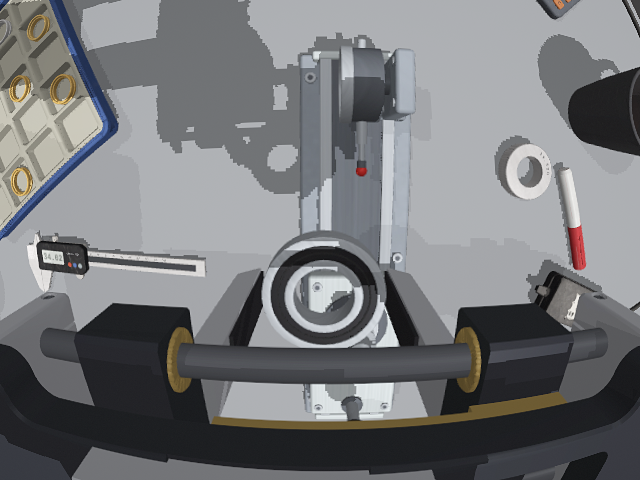

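Call:
servo_tool(targets="0.5 0.05 0.15 0 0 0 0; 0.5 0.11 0.3 0 0 0 -0.003; 0.5 0.11 0.32 0 0 0 -0.003; 0.5 0.11 0.32 0 0 0 -0.003; 0.5 0.11 0.32 0 0 0 -0.003; 0.5 0.11 0.32 0 0 0 -0.003")

```text
time: 5.18
tool_pos: [0.5986, -0.0502, 0.1539]
ee_rot: [-3.14, 0.001, 0.005]
wrist_force: [-0.3, 1.0, -1.9]
width: 0.0618
```

```bash
python3 - <<'E'
from h import *
o=get_obs();print(o["time"],o["tool_pos"],o["ee_rot"],o["wrist_force"],o["width"])
T=wT(o)
s=vision.snapshot("wrist");i=s["image"];cv2.imwrite("pics/d2.png",i[:,:,::-1])
crop(i,240,210,410,370,4,"pics/d3.png")
for p in [(.599,-.054,.096),(.599,-.054,.052)]: print(wproj(s,T,p))
t=vision.snapshot("top");crop(t["image"],270,190,400,290,6,"pics/d4.png")
t=vision.snapshot("side");crop(t["image"],260,140,400,260,5,"pics/d5.png")
E
```

```text
5.1833 [ 0.5985952  -0.05016189  0.15392304] [-3.14039744e+00  7.82751027e-04  4.94961584e-03] [-0.26262436  0.98361358 -1.90889738] 0.06175139048787784
(np.float64(323.8365134107657), np.float64(260.5411058277743))
(np.float64(323.8222078897649), np.float64(243.97914326536005))
```

View pics/d3.png

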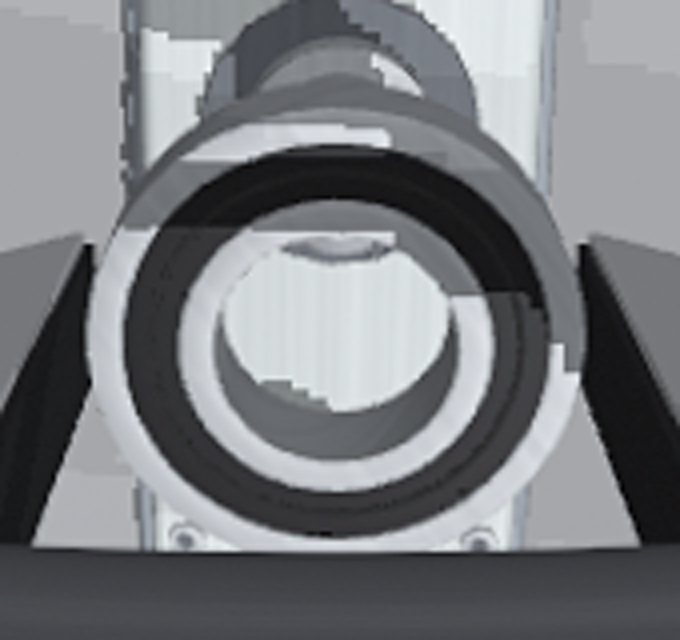

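View pics/d2.png

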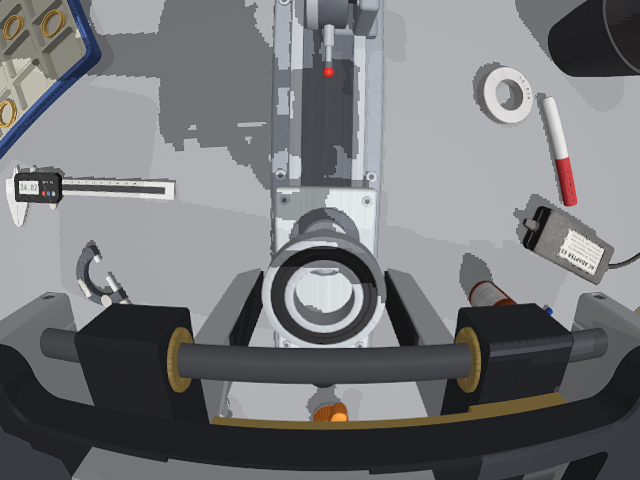

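View pics/d5.png

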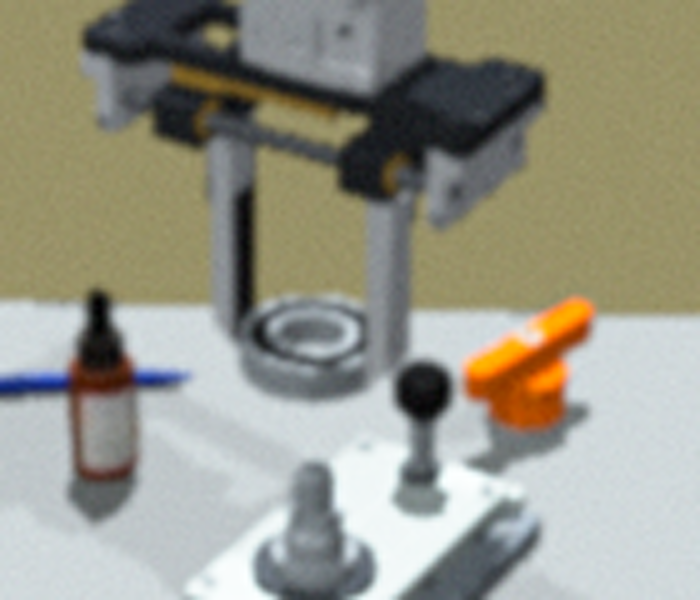

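```bash
python3 - <<'E'
from h import *
s=vision.snapshot("wrist");T=np.load("c1T.npy");im=cv2.imread("pics/c1.png")
m=np.array
def circ(c,r,z,col):
  for a in np.linspace(0,2*np.pi,48):
    u,v=wproj(s,T,(c[0]+r*np.cos(a),c[1]+r*np.sin(a),z));big[int(round((v-140+.5)*7-.5)),int(round((u-430+.5)*7-.5))]=col
big=cv2.resize(im[140:225,430:530],None,fx=7,fy=7,interpolation=cv2.INTER_CUBIC)
c=(.599,-.0545)
circ(c,.019,.052,(0,0,255));circ(c,.009,.09,(255,0,0));circ(c,.0135,.080,(0,255,0));circ(c,.014,.063,(255,0,255))
cv2.imwrite("pics/d6.png",big)
E
```

```text
(no output)
```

View pics/d6.png

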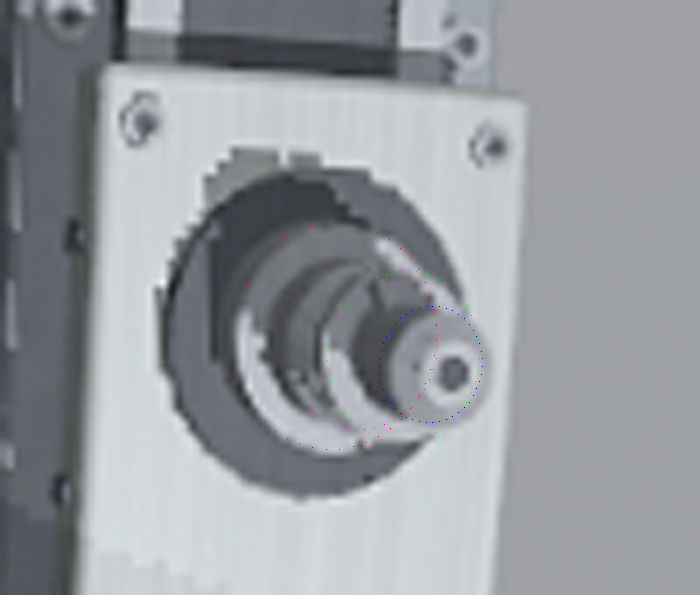

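```bash
python3 - <<'E'
from h import *
o=get_obs();print(o["time"],o["tool_pos"],o["ee_rot"],o["wrist_force"],o["qvel"].round(3))
print(move((.599,-.0545,.0572),(np.pi,0,0)))
E
```

```text
5.3833 [ 0.5989194  -0.05088995  0.15440873] [-3.14143683e+00 -2.21968757e-04  4.71108810e-03] [ 0.17899454 -0.32527145 -1.44045359] [-0.008  0.001 -0.003 -0.002 -0.001  0.   ]
(array([2.000e-04, 1.450e-02, 3.888e-01]), array([-0.    , -0.0001,  0.0015]))
```

Call:
servo_tool(targets="0.5 0 0.0145 0.05 0 0 0; 0.5 0 0.0145 0.12 0 0 0; 0.5 0 0.0145 0.18 0 0 0; 0.5 0 0.0145 0.22 0 0 0; 0.5 0 0.0145 0.25 0 0 0; 0.5 0 0.0145 0.25 0 0 0; 0.5 0 0.0145 0.25 0 0 0")

```text
time: 5.97
tool_pos: [0.599, -0.0559, 0.0914]
ee_rot: [3.142, 0.001, 0.003]
wrist_force: [-0.0, 0.0, -1.6]
width: 0.0618
```

```bash
python3 - <<'E'
from h import *
o=get_obs();print(o["time"],o["tool_pos"],o["ee_rot"],o["wrist_force"],o["qvel"].round(3))
s=vision.snapshot("wrist");i=s["image"];crop(i,240,210,410,370,4,"pics/e1.png")
t=vision.snapshot("side");crop(t["image"],260,140,400,260,5,"pics/e2.png")
print(move((.599,-.0545,.0572),(np.pi,0,0)))
E
```

```text
5.9667 [ 0.59897915 -0.05591349  0.09141895] [3.14158864e+00 5.63408635e-04 2.86057502e-03] [-0.01095811  0.02885708 -1.60667143] [ 0.    -0.014 -0.029  0.     0.001 -0.001]
(array([-0.0037, -0.0065,  0.1425]), array([ 0.0002, -0.0006,  0.0009]))
```

View pics/e1.png

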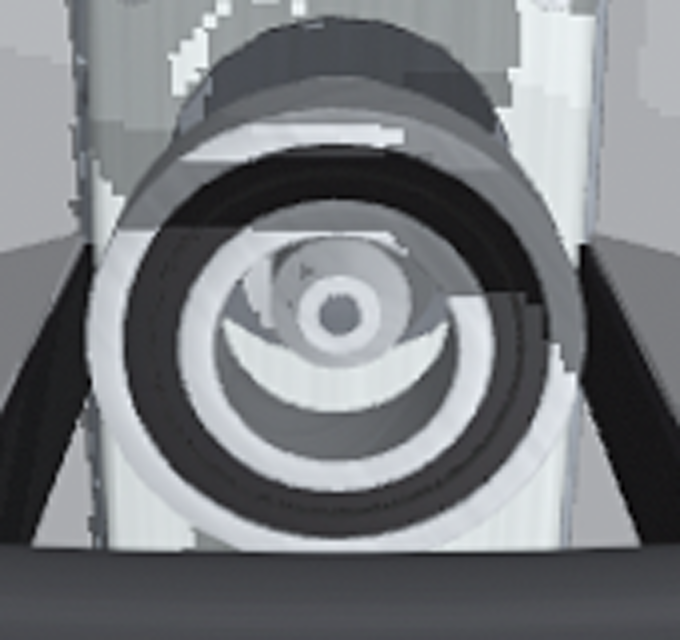

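View pics/e2.png

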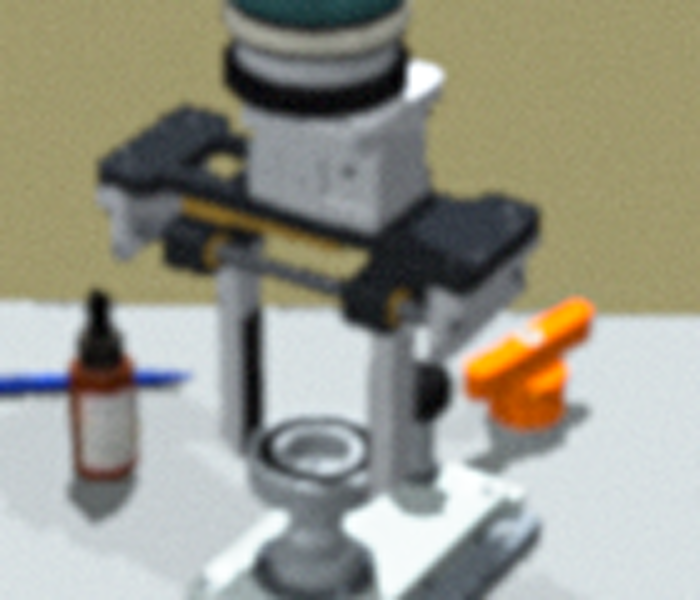

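```bash
python3 - <<'E'
from h import *
s=vision.snapshot("wrist");T=wT();print(T[:3,3])
print(wat_z(s,T,324.1,288.2,.096), "bore centre", wat_z(s,T,240+336.5/4-.4,210+346/4-.4,T[2,3]-.0052+.016))
E
```

```text
[ 0.59995831 -0.0561176   0.09302696]
[ 0.60045448 -0.05594149  0.096     ] bore centre [ 0.60024163 -0.05703416  0.10382696]
```

Call:
servo_tool(targets="0.5 0 -0.004 0.01 0 0 0; 0.5 0 -0.004 0.03 0 0 0; 0.5 0 -0.004 0.05 0 0 0; 0.5 0 -0.004 0.07 0 0 0; 0.5 0 -0.004 0.085 0 0 0; 0.5 0 -0.004 0.095 0 0 0; 0.5 0 -0.004 0.1 0 0 0; 0.5 0 -0.004 0.1 0 0 0")

```text
time: 6.78
tool_pos: [0.599, -0.0545, 0.0662]
ee_rot: [-3.141, 0.0, 0.003]
wrist_force: [1.0, 3.4, -2.4]
width: 0.0619
```

```bash
python3 - <<'E'
from h import *
o=get_obs();print(o["time"],o["tool_pos"],o["ee_rot"],o["wrist_force"],o["wrist_torque"])
s=vision.snapshot("wrist");i=s["image"];crop(i,240,210,410,370,4,"pics/e3.png");T=wT(o)
print(wproj(s,T,(T[0,3],T[1,3],.096)),T[:3,3])
E
```

```text
6.7833 [ 0.59902882 -0.05447312  0.06623088] [-3.14072907e+00  4.25483827e-04  2.90868048e-03] [ 1.03907848  3.35845653 -2.42062039] [ 0.39450093 -0.22077551 -0.04214555]
(np.float64(323.03076954596713), np.float64(310.6062362969192)) [ 0.59902882 -0.05447312  0.06623088]
```

View pics/e3.png

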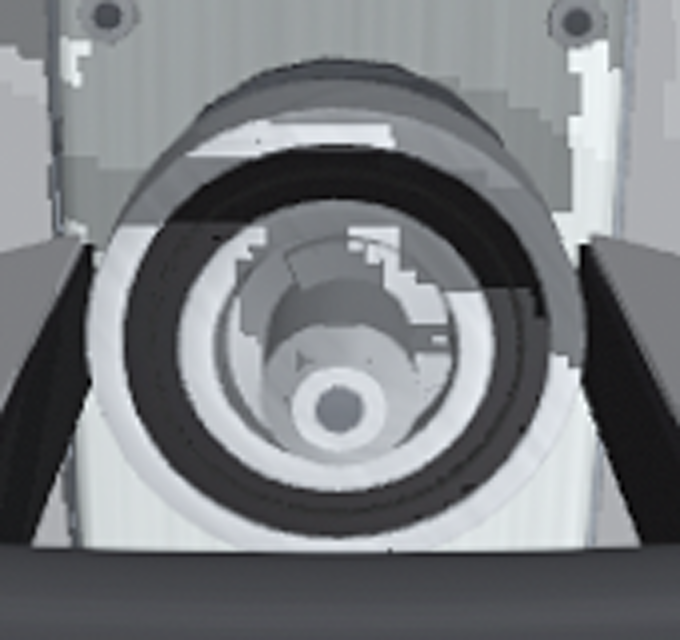

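Call:
servo_tool(targets="0.5 0.001 -0.004 0 0 0 0; 0.5 0.001 -0.004 0.006 0 0 0; 0.5 0.001 -0.004 0.012 0 0 0; 0.5 0.001 -0.004 0.018 0 0 0; 0.5 0.001 -0.004 0.024 0 0 0; 0.5 0.001 -0.004 0.024 0 0 0")

```text
time: 7.33
tool_pos: [0.599, -0.0541, 0.0602]
ee_rot: [3.141, 0.001, 0.003]
wrist_force: [1.0, -0.2, -1.1]
width: 0.0619
```

```bash
python3 - <<'E'
from h import *
o=get_obs();print(o["time"],o["tool_pos"],o["ee_rot"],o["wrist_force"],o["wrist_torque"])
E
```

```text
7.3333 [ 0.59903155 -0.05413752  0.0602238 ] [3.14128044e+00 8.63737440e-04 2.67462683e-03] [ 0.96203    -0.20221575 -1.13557418] [-0.04474749 -0.07723034 -0.00713023]
```

Call:
servo_tool(targets="0.5 0.001 0 0.004 0 0 0; 0.5 0.001 0 0.008 0 0 0; 0.5 0.001 0 0.012 0 0 0; 0.5 0.001 0 0.012 0 0 0")

```text
time: 7.67
tool_pos: [0.5994, -0.054, 0.0574]
ee_rot: [3.141, 0.001, 0.003]
wrist_force: [-0.8, 0.0, -1.5]
width: 0.0619
```

```bash
python3 - <<'E'
from h import *
o=get_obs();print(o["time"],o["tool_pos"],o["ee_rot"],o["wrist_force"],o["wrist_torque"])
E
```

```text
7.6667 [ 0.59941445 -0.05398994  0.05739829] [3.14147707e+00 5.22611484e-04 2.75590564e-03] [-0.78184067  0.02070696 -1.52100652] [-0.07196786 -0.04461065  0.00036014]
```

Call:
servo_tool(targets="0.5 0 0 0.003 0 0 0; 0.5 0 0 0.006 0 0 0; 0.5 0 0 0.006 0 0 0")

```text
time: 7.92
tool_pos: [0.5996, -0.054, 0.0572]
ee_rot: [3.141, -0.0, 0.003]
wrist_force: [-2.1, -0.0, 4.1]
width: 0.0619
```

```bash
python3 - <<'E'
from h import *
o=get_obs();print(o["time"],o["tool_pos"],o["ee_rot"],o["wrist_force"],o["wrist_torque"])
s=vision.snapshot("wrist");i=s["image"];crop(i,240,210,410,370,4,"pics/e4.png")
t=vision.snapshot("side");crop(t["image"],260,170,400,290,5,"pics/e5.png")
E
```

```text
7.9167 [ 0.59963425 -0.05397601  0.05720662] [ 3.14134383e+00 -3.38652138e-04  2.79948520e-03] [-2.14529108 -0.04453308  4.06546125] [ 0.01522082  0.47430206 -0.02722667]
```

View pics/e5.png

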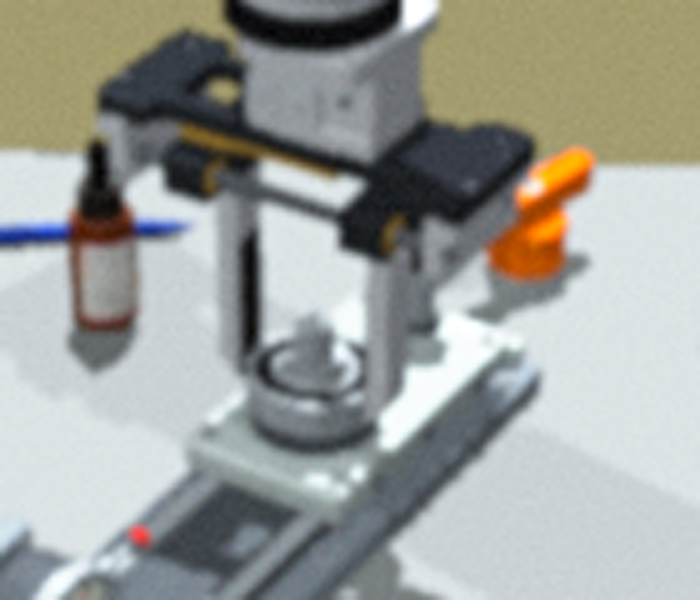

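Call:
servo_tool(targets="0.8 0 0 -0.002 0 0 0; 0.8 0 0 -0.002 0 0 0; 0.8 0 0 -0.002 0 0 0; 0.8 0 0 -0.1 0 0 0; 0.8 0 0 -0.25 0 0 0; 0.8 0 0 -0.45 0 0 0; 0.8 0 0 -0.55 0 0 0; 0.8 0 0 -0.55 0 0 0; 0.8 0 0 -0.55 0 0 0")

```text
time: 8.77
tool_pos: [0.6014, -0.0542, 0.1969]
ee_rot: [3.14, -0.007, 0.003]
wrist_force: [-0.2, 0.5, -0.6]
width: 0.0749
```

```bash
python3 - <<'E'
from h import *
o=get_obs();print(o["time"],o["tool_pos"],o["ee_rot"],o["wrist_force"],o["wrist_torque"])
s=vision.snapshot("wrist");i=s["image"];cv2.imwrite("pics/f1.png",i[:,:,::-1])
t=vision.snapshot("side");crop(t["image"],260,170,400,290,5,"pics/f2.png")
print(move((.471,-.19,.25),(np.pi,0,.68)))
T=wT(o);print(wproj(s,T,(.5992,-.0545,.096)),wproj(s,T,(.5992,-.0545,.068)))
E
```

```text
8.7667 [ 0.60137446 -0.05424118  0.19689627] [ 3.14023776e+00 -6.81494485e-03  2.84320742e-03] [-0.22182873  0.46718427 -0.56597   ] [-0.01365781 -0.10031679 -0.02008719]
(array([-0.5145,  0.5431, -0.2307]), array([-0.0003,  0.0006, -0.2156]))
(np.float64(319.538214701849), np.float64(239.52936402027728)) (np.float64(319.64973815250937), np.float64(231.5486045205991))
```

View pics/f1.png

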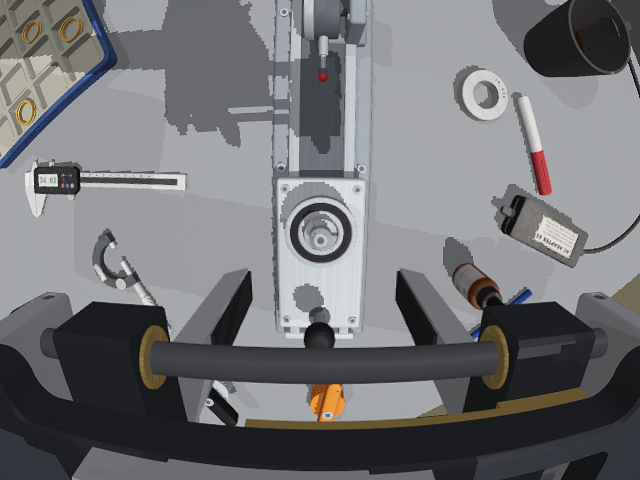

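View pics/f2.png

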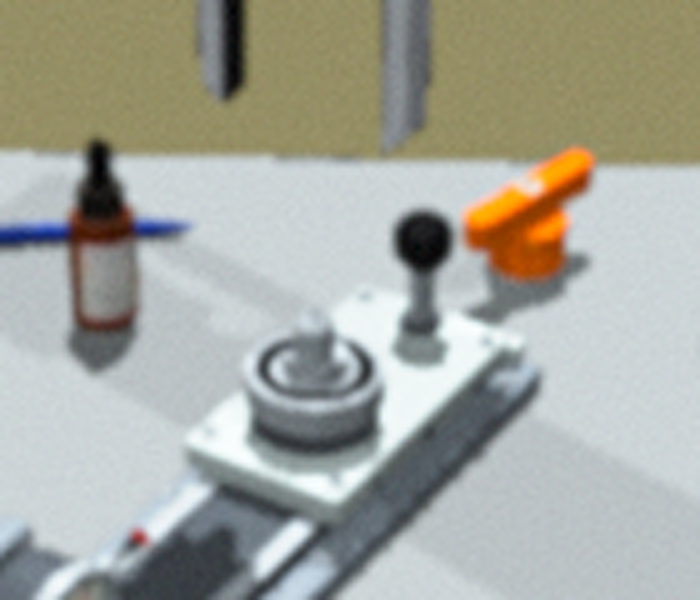

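Call:
servo_tool(targets="0.8 -0.1 0.1 -0.2 0 0 -0.03; 0.8 -0.51 0.54 -0.2 0 0 -0.215; 0.8 -0.51 0.54 -0.2 0 0 -0.215; 0.6 -0.51 0.54 -0.2 0 0 -0.215; 0.5 -0.51 0.54 -0.2 0 0 -0.215; 0.5 -0.51 0.54 -0.2 0 0 -0.215; 0.5 -0.51 0.54 -0.2 0 0 -0.215; 0.5 -0.51 0.54 -0.2 0 0 -0.215; 0.5 -0.51 0.54 -0.2 0 0 -0.215")

```text
time: 9.62
tool_pos: [0.4725, -0.1885, 0.2419]
ee_rot: [-3.139, 0.001, 0.677]
wrist_force: [-0.2, -0.3, -0.3]
width: 0.047
```

```bash
python3 - <<'E'
from h import *
o=get_obs();print(o["time"],o["tool_pos"],o["ee_rot"],o["wrist_force"],o["width"])
s=vision.snapshot("wrist");i=s["image"];cv2.imwrite("pics/f3.png",i[:,:,::-1])
T=wT(o);print(wproj(s,T,(.4713,-.2553,.0505)));np.save("f3T.npy",T)
E
```

```text
9.6167 [ 0.47252826 -0.18845493  0.24190617] [-3.13864057e+00  7.37071841e-04  6.76740338e-01] [-0.24783852 -0.33163284 -0.25690698] 0.047005501398191735
(np.float64(282.4838379449173), np.float64(266.3076414912409))
```

View pics/f3.png

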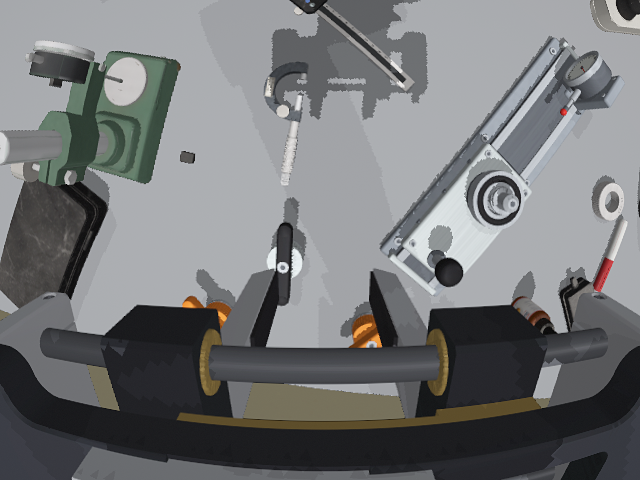

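```bash
python3 - <<'E'
from h import *
s=vision.snapshot("wrist");T=np.load("f3T.npy")
crop(s["image"],250,210,330,310,6,"pics/f4.png")
c=wat_z(s,T,283,267,.0505);a=wat_z(s,T,285.5,228,.05);b=wat_z(s,T,284,300,.05)
print(c,a,b,np.arctan2(*(b-a)[[1,0]]))
y=np.arctan2(*(b-a)[[1,0]])+np.pi/2; print(y, move((c[0],c[1],.10),(np.pi,0,y)),move((c[0],c[1],.036),(np.pi,0,y)))
E
```

```text
[ 0.47218716 -0.25556878  0.0505    ] [ 0.44888638 -0.22062497  0.05      ] [ 0.49574434 -0.28535995  0.05      ] -0.9442469997135279
0.6265493270813687 (array([-0.1709,  0.2089,  0.5699]), array([-0.0006,  0.0002,  0.0166])) (array([-0.1708,  0.2094,  0.8259]), array([-0.0006,  0.0002,  0.0166]))
```

View pics/f4.png

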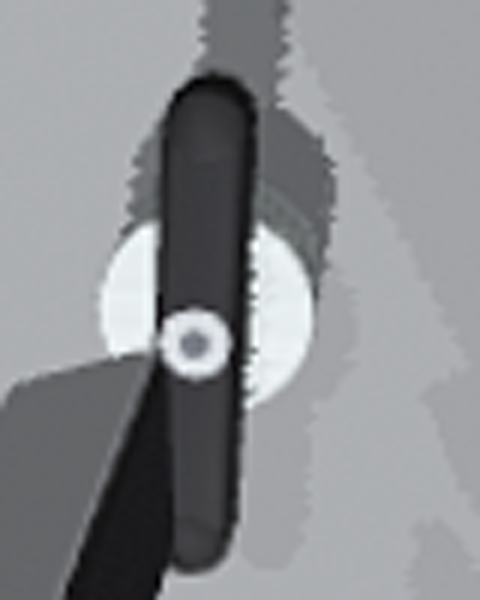

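Call:
servo_tool(targets="0.5 -0.17 0.21 0.1 0 0 0.0165; 0.5 -0.17 0.21 0.25 0 0 0.0165; 0.5 -0.17 0.21 0.4 0 0 0.0165; 0.5 -0.17 0.21 0.55 0 0 0.0165; 0.5 -0.17 0.21 0.7 0 0 0.0165; 0.5 -0.17 0.21 0.78 0 0 0.0165; 0.5 -0.17 0.21 0.825 0 0 0.0165; 0.5 -0.17 0.21 0.825 0 0 0.0165")

```text
time: 10.38
tool_pos: [0.4709, -0.2548, 0.0339]
ee_rot: [-3.135, 0.002, 0.627]
wrist_force: [-0.3, 0.8, 0.6]
width: 0.0471
```

```bash
python3 - <<'E'
from h import *
o=get_obs();print(o["time"],o["tool_pos"],o["ee_rot"],o["wrist_force"],o["width"])
s=vision.snapshot("wrist");i=s["image"];crop(i,230,200,420,400,3,"pics/f5.png")
T=wT(o);print(wproj(s,T,(.4722,-.2555,.0505)))
E
```

```text
10.3833 [ 0.47092118 -0.25480684  0.0339126 ] [-3.13510844e+00  2.21063698e-03  6.27204365e-01] [-0.30206813  0.75091868  0.591062  ] 0.04709543124483712
(np.float64(323.8477246173338), np.float64(300.8376840859757))
```

View pics/f5.png

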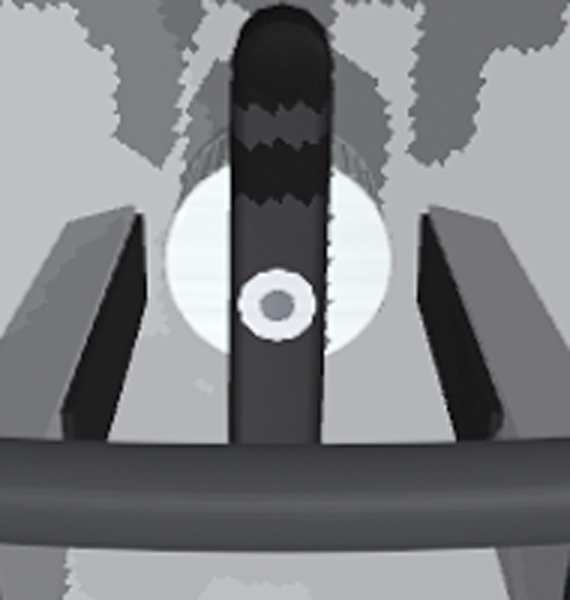

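Call:
servo_tool(targets="0.3 0 0 -0.008 0 0 0; 0.1 0 0 -0.008 0 0 0; 0.1 0 0 -0.008 0 0 0; 0.1 0 0 -0.008 0 0 0; 0.1 0 0 -0.008 0 0 0; 0.1 0 0 -0.008 0 0 0; 0.1 0 0 -0.008 0 0 0")

```text
time: 11.02
tool_pos: [0.4728, -0.2575, 0.0406]
ee_rot: [3.139, -0.0, 0.626]
wrist_force: [-2.5, -0.4, 4.1]
width: 0.0158
```

```bash
python3 - <<'E'
from h import *
o=get_obs();print(o["time"],o["tool_pos"],o["ee_rot"],o["wrist_force"],o["width"])
s=vision.snapshot("wrist");i=s["image"];crop(i,230,200,420,400,3,"pics/f6.png")
T=wT(o);np.save("f6T.npy",T);print(wproj(s,T,(T[0,3],T[1,3],.0505)))
E
```

```text
11.0167 [ 0.4727865  -0.25749548  0.0405791 ] [ 3.13948176e+00 -2.64723489e-04  6.26248938e-01] [-2.49726413 -0.37033285  4.06027649] 0.015793753081805712
(np.float64(322.6305212009482), np.float64(293.24624923241646))
```

View pics/f6.png

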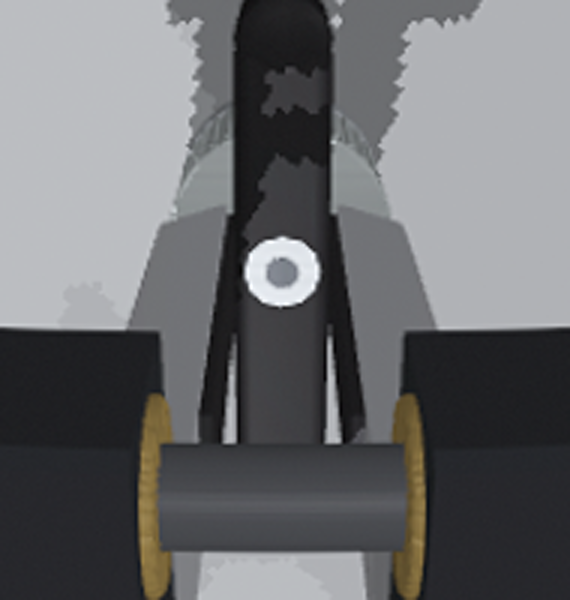

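```bash
python3 - <<'E'
from h import *
o=get_obs();print(o["tool_pos"],o["wrist_force"],o["wrist_torque"])
s=vision.snapshot("wrist");T=wT(o)
for z in(.0505,.0515):
  p=wat_z(s,T,323.6,290.1,z);print(p,np.linalg.inv(T)@np.r_[p,1])
E
```

```text
[ 0.47273559 -0.25750348  0.0405374 ] [-0.83783003 -1.56346265  4.39962196] [-0.14325188 -0.05207851  0.00363499]
[ 0.4721353  -0.25585776  0.0505    ] [ 4.79725678e-04 -1.66524857e-03 -9.96588708e-03  1.00000000e+00]
[ 0.47189957 -0.25553282  0.0515    ] [ 4.79326002e-04 -2.06467959e-03 -1.09666920e-02  1.00000000e+00]
```

Call:
servo_tool(targets="0.1 0 0 -0.05 0 0 0; 0.1 0 0 -0.15 0 0 0; 0.1 0 0 -0.3 0 0 0; 0.1 0 0 -0.45 0 0 0; 0.1 0 0 -0.57 0 0 0; 0.1 0 0 -0.57 0 0 0")

```text
time: 11.62
tool_pos: [0.4751, -0.2585, 0.1888]
ee_rot: [3.13, -0.004, 0.627]
wrist_force: [1.7, -1.1, -2.3]
width: 0.0156
```

```bash
python3 - <<'E'
from h import *
o=get_obs();print(o["time"],o["tool_pos"],o["ee_rot"],o["wrist_force"],o["width"])
print(move((.5983,-.0557,.175),(np.pi,0,-.6)))
E
```

```text
11.6167 [ 0.4751075  -0.25845515  0.18883185] [ 3.13038086 -0.00440541  0.62658638] [ 1.70528901 -1.12189961 -2.27092564] 0.01559570630137284
(array([ 0.8745, -0.3686,  0.0551]), array([ 0.0022, -0.0034,  0.3904]))
```

Call:
servo_tool(targets="0.1 0.2 -0.08 0.02 0 0 0.1; 0.1 0.4 -0.16 0.02 0 0 0.2; 0.1 0.6 -0.25 0.02 0 0 0.3; 0.1 0.75 -0.32 0.02 0 0 0.39; 0.1 0.85 -0.36 0.02 0 0 0.39; 0.1 0.875 -0.37 0.02 0 0 0.39; 0.1 0.875 -0.37 0.02 0 0 0.39; 0.1 0.875 -0.37 0.02 0 0 0.39; 0.1 0.875 -0.37 0.02 0 0 0.39; 0.1 0.875 -0.37 0.02 0 0 0.39; 0.1 0.875 -0.37 0.02 0 0 0.39; 0.1 0.875 -0.37 0.02 0 0 0.39")

```text
time: 12.62
tool_pos: [0.594, -0.0531, 0.1734]
ee_rot: [3.14, 0.005, -0.599]
wrist_force: [-0.2, 0.3, -2.8]
width: 0.0159
```

```bash
python3 - <<'E'
from h import *
o=get_obs();print(o["time"],o["tool_pos"],o["ee_rot"],o["wrist_force"],o["width"])
s=vision.snapshot("wrist");i=s["image"];cv2.imwrite("pics/g1.png",i[:,:,::-1])
T=wT(o);print(wproj(s,T,(.5993,-.0542,.068)))
t=vision.snapshot("side");crop(t["image"],260,140,400,260,5,"pics/g2.png")
print(move((.5983,-.0557,.145),(np.pi,0,-.6)))
E
```

```text
12.6167 [ 0.59401117 -0.0531303   0.1734161 ] [ 3.13951116  0.00521805 -0.59893254] [-0.18852647  0.29455748 -2.76614126] 0.015896452146697982
(np.float64(330.6981934667941), np.float64(235.23204224863161))
(array([ 0.0188, -0.0015,  0.1175]), array([0.0005, 0.0012, 0.0008]))
```

View pics/g1.png

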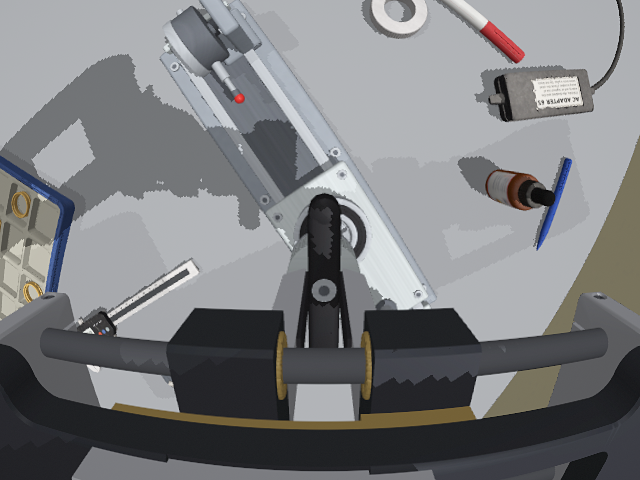

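View pics/g2.png

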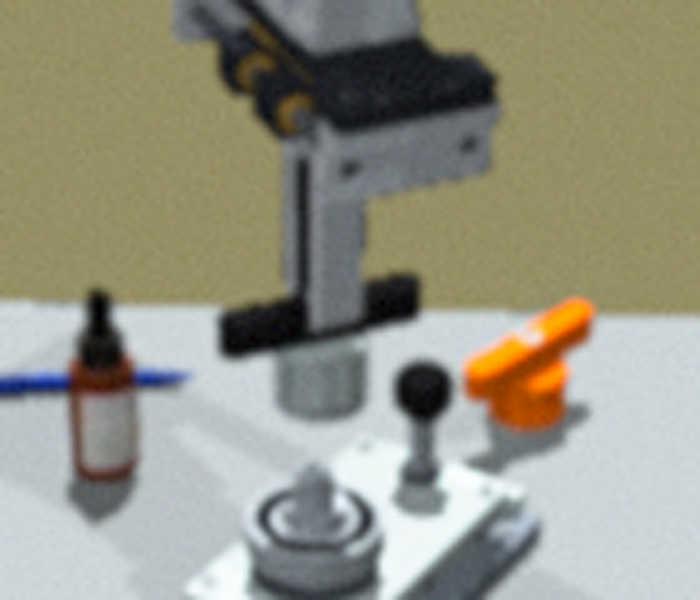

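Call:
servo_tool(targets="0.1 0.019 -0.0015 0.03 0 0 0; 0.1 0.019 -0.0015 0.07 0 0 0; 0.1 0.019 -0.0015 0.1 0 0 0; 0.1 0.019 -0.0015 0.115 0 0 0; 0.1 0.019 -0.0015 0.115 0 0 0; 0.1 0.019 -0.0015 0.115 0 0 0; 0.1 0.019 -0.0015 0.115 0 0 0")

```text
time: 13.3
tool_pos: [0.5996, -0.0561, 0.1486]
ee_rot: [-3.141, -0.001, -0.599]
wrist_force: [0.7, -0.1, -3.1]
width: 0.0152
```

```bash
python3 - <<'E'
from h import *
o=get_obs();print(o["time"],o["tool_pos"],o["ee_rot"],o["wrist_force"],o["width"])
s=vision.snapshot("wrist");i=s["image"];crop(i,230,160,430,330,4,"pics/g3.png")
T=wT(o);print(wproj(s,T,T[:3,3]+[0,0,.0098]))
t=vision.snapshot("side");crop(t["image"],260,160,380,260,6,"pics/g4.png")
t=vision.snapshot("top");crop(t["image"],270,190,390,290,6,"pics/g5.png")
print(move((.5983,-.0557,.11),(np.pi,0,-.6)))
E
```

```text
13.3 [ 0.59963933 -0.05607918  0.14858591] [-3.14135835e+00 -6.82551221e-04 -5.98776923e-01] [ 0.684511   -0.1204961  -3.12522912] 0.015224617900133422
(np.float64(323.76530108359435), np.float64(293.7145712308201))
(array([-0.0061,  0.0022,  0.1559]), array([-0.0002, -0.0004,  0.0004]))
```

View pics/g3.png

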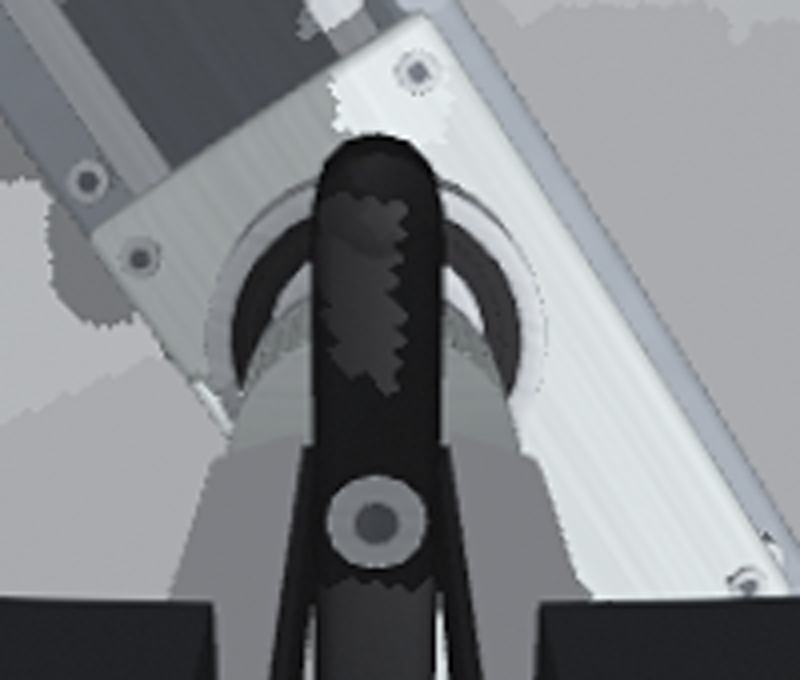

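View pics/g4.png

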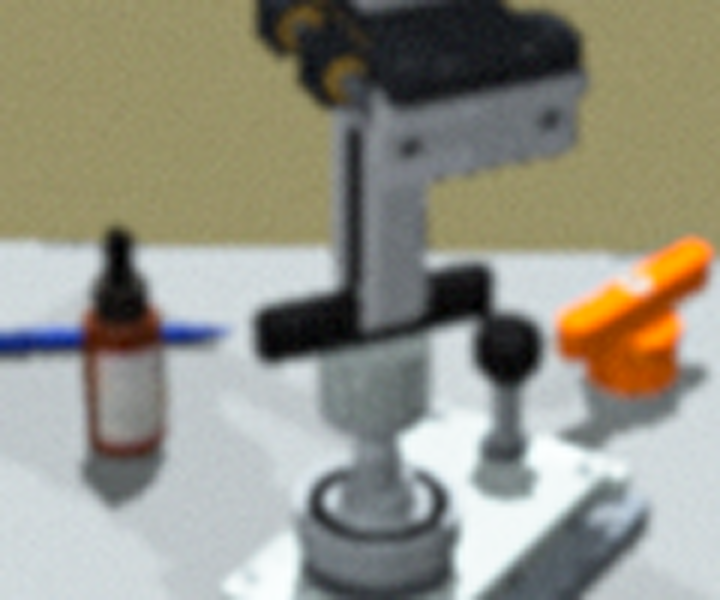

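View pics/g5.png

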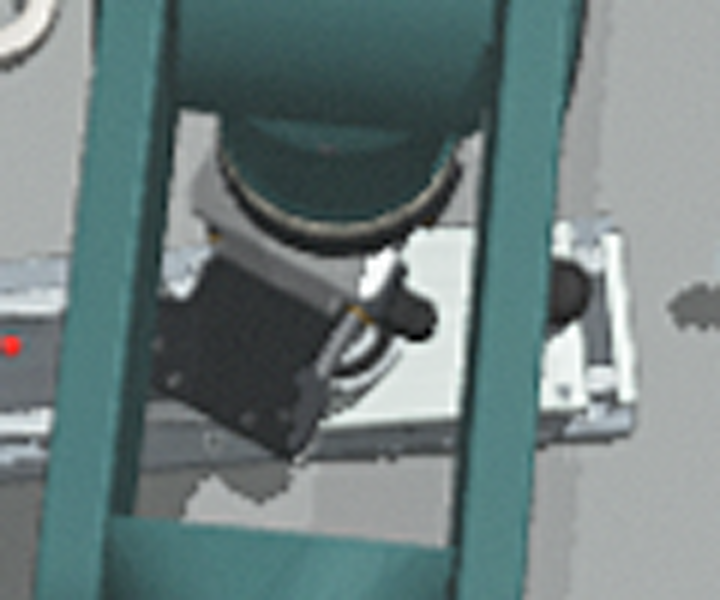

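```bash
python3 - <<'E'
from h import *
s=vision.snapshot("side");T=wT();print(T[:3,3])
n=(T@np.r_[0,-.0018,.0405,1])[:3];print("nut underside",n)
d=np.array([np.cos(.972),np.sin(.972),0])
for k in(-1,1):print(proj(s,n+[0,0,.041]+k*.046*d))
print("hub bottom ctr",proj(s,n),"axis tip",proj(s,(.5993,-.0542,.096)),proj(s,(.5993,-.0542,.085)))
print(move((.5983,-.0557,.11),(np.pi,0,-.6)))
E
```

```text
[ 0.59977579 -0.05606957  0.14892265]
nut underside [ 0.60084189 -0.0545948   0.10842353]
(np.float64(340.5866334033343), np.float64(206.39043042812187))
(np.float64(300.62132611656267), np.float64(215.43522899481854))
hub bottom ctr (np.float64(320.833366117032), np.float64(227.09210414487148)) axis tip (np.float64(321.330065297974), np.float64(232.18471584868442)) (np.float64(321.3201889330795), np.float64(236.38519678232709))
(array([-0.0059,  0.0022,  0.1557]), array([-0.0002, -0.0004,  0.0004]))
```

Call:
servo_tool(targets="0.1 -0.006 0.002 0.01 0 0 0; 0.1 -0.006 0.002 0.03 0 0 0; 0.1 -0.006 0.002 0.05 0 0 0; 0.1 -0.006 0.002 0.07 0 0 0; 0.1 -0.006 0.002 0.09 0 0 0; 0.1 -0.006 0.002 0.1 0 0 0; 0.1 -0.006 0.002 0.1 0 0 0; 0.1 -0.006 0.002 0.1 0 0 0")

```text
time: 14.17
tool_pos: [0.598, -0.0558, 0.1227]
ee_rot: [3.141, -0.0, -0.599]
wrist_force: [1.0, -0.4, -3.1]
width: 0.0155
```

```bash
python3 - <<'E'
from h import *
o=get_obs();print(o["time"],o["tool_pos"],o["ee_rot"],o["wrist_force"],o["width"],o["wrist_torque"])
T=wT(o);print("nut underside",(T@np.r_[0,-.0018,.0405,1])[:3])
t=vision.snapshot("side");crop(t["image"],260,160,380,260,6,"pics/g6.png")
E
```

```text
14.1667 [ 0.59802412 -0.05583368  0.12273548] [ 3.14119334e+00 -9.10857143e-05 -5.98986853e-01] [ 1.02529519 -0.39909905 -3.05230634] 0.015544689887719326 [-0.24158024 -0.32950917  0.00891217]
nut underside [ 0.5990329  -0.05436248  0.08223477]
```

View pics/g6.png

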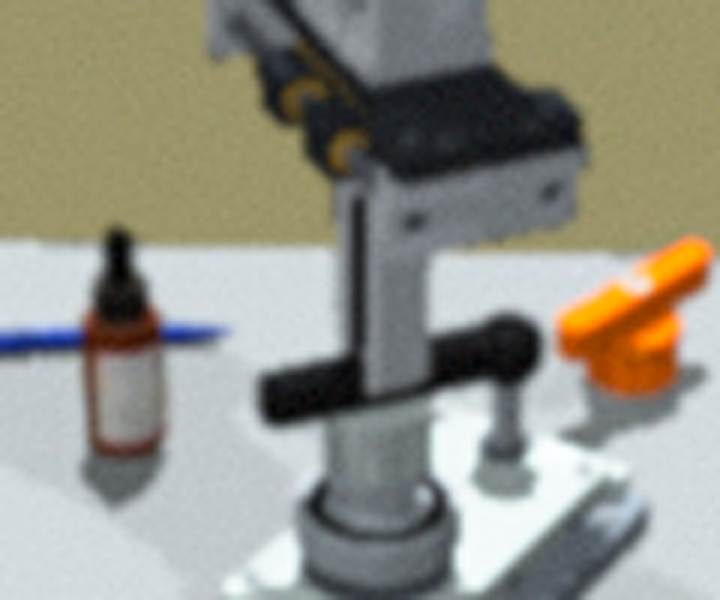

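Call:
servo_tool(targets="0.1 0.001 0 0.006 0 0 0; 0.1 0.001 0 0.012 0 0 0; 0.1 0.001 0 0.018 0 0 0; 0.1 0.001 0 0.024 0 0 0; 0.1 0.001 0 0.024 0 0 0")

```text
time: 14.63
tool_pos: [0.5985, -0.0562, 0.1172]
ee_rot: [3.141, -0.001, -0.599]
wrist_force: [0.8, -1.8, -2.6]
width: 0.0155
```

```bash
python3 - <<'E'
from h import *
o=get_obs();print(o["time"],o["tool_pos"],o["ee_rot"],o["wrist_force"],o["width"],o["wrist_torque"])
T=wT(o);print("nut underside",(T@np.r_[0,-.0018,.0405,1])[:3])
E
```

```text
14.6333 [ 0.59846263 -0.05618118  0.11724429] [ 3.14132364e+00 -1.30059558e-03 -5.98996348e-01] [ 0.77503051 -1.77824658 -2.63958511] 0.015510041194402 [-0.45880965 -0.47857678 -0.05165606]
nut underside [ 0.59951485 -0.05473325  0.07674384]
```

Call:
servo_tool(targets="0.1 0.001 0.002 0.004 0 0 0; 0.1 0.001 0.002 0.01 0 0 0; 0.1 0.001 0.002 0.015 0 0 0; 0.1 0.001 0.002 0.015 0 0 0")

```text
time: 14.97
tool_pos: [0.5985, -0.0564, 0.1151]
ee_rot: [-3.141, -0.002, -0.599]
wrist_force: [-0.3, -0.9, 4.4]
width: 0.0155
```

```bash
python3 - <<'E'
from h import *
o=get_obs();print(o["time"],o["tool_pos"],o["ee_rot"],o["wrist_force"],o["width"],o["wrist_torque"])
T=wT(o);print("nut underside",(T@np.r_[0,-.0018,.0405,1])[:3])
E
```

```text
14.9667 [ 0.59845053 -0.05641043  0.11512553] [-3.14097677e+00 -1.68590458e-03 -5.98868133e-01] [-0.33237488 -0.85457533  4.37737803] 0.015535489227771386 [-0.27502507  0.01087386 -0.02966216]
nut underside [ 0.59953566 -0.05494156  0.07462671]
```

Call:
servo_tool(targets="0.2 0 0 0 0 0 0; 0.2 0 0 0 0 0 0; 0.2 0 -0.007 -0.004 0 0 0; 0.2 0 -0.007 -0.004 0 0 0; 0.2 0 -0.007 -0.004 0 0 0")

```text
time: 15.38
tool_pos: [0.5989, -0.0546, 0.1141]
ee_rot: [3.141, 0.001, -0.599]
wrist_force: [-0.3, 1.0, -0.3]
width: 0.0187
```

```bash
python3 - <<'E'
from h import *
o=get_obs();print(o["time"],o["tool_pos"],o["ee_rot"],o["wrist_force"],o["width"],o["wrist_torque"])
s=vision.snapshot("wrist");i=s["image"];crop(i,230,160,430,330,4,"pics/h1.png")
t=vision.snapshot("side");crop(t["image"],260,160,380,260,6,"pics/h2.png")
T=wT(o)
for z in (.1246,.126):
  p=T[:3,3].copy();p[2]=z;print(wproj(s,T,p))
print(move((.5994,-.0547,.114),(np.pi,0,-.599)))
E
```

```text
15.3833 [ 0.59889206 -0.05456557  0.11409521] [ 3.14142479e+00  7.70399082e-04 -5.98584549e-01] [-0.27596356  1.02729275 -0.29709735] 0.018663025022694863 [-0.0514389  -0.08264419  0.02531643]
(np.float64(323.7359059730601), np.float64(294.2667346644912))
(np.float64(323.734829276672), np.float64(295.3598901891457))
(array([ 0.0015, -0.001 ,  0.0007]), array([0.0001, 0.0002, 0.0001]))
```

View pics/h1.png

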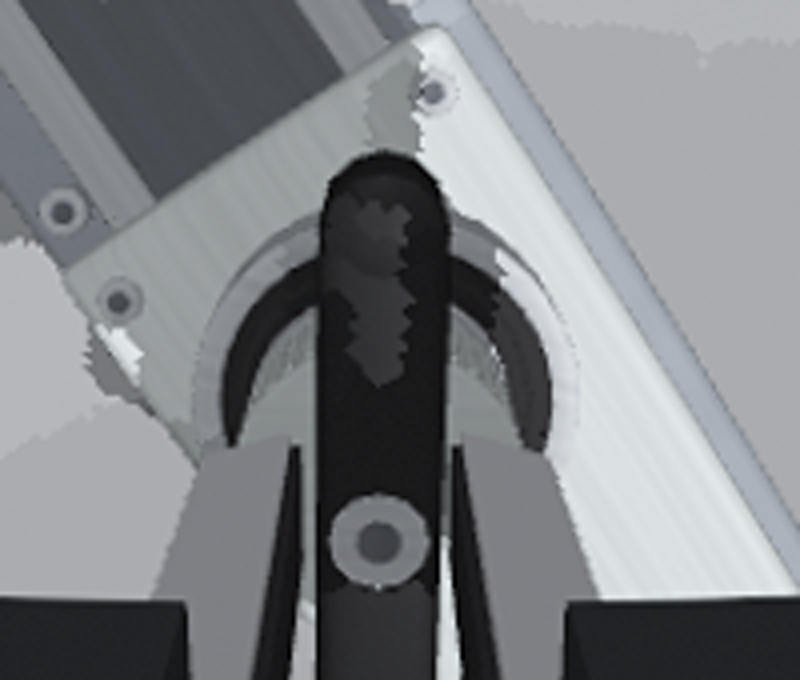

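View pics/h2.png

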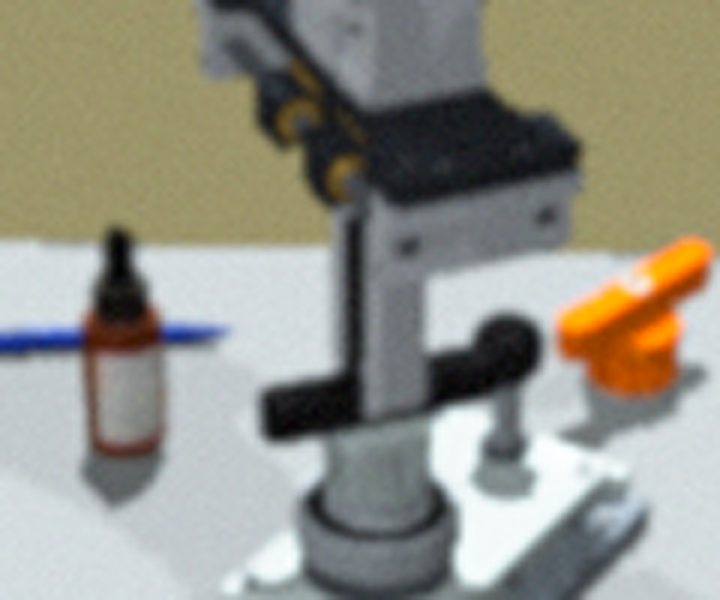

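Call:
servo_tool(targets="0.2 0.0015 -0.001 0 0 0 -0.025; 0.2 0.0015 -0.001 0 0 0 -0.05; 0.2 0.0015 -0.001 0 0 0 -0.075; 0.2 0.0015 -0.001 0 0 0 -0.1; 0.2 0.0015 -0.001 0 0 0 -0.125; 0.2 0.0015 -0.001 0 0 0 -0.15; 0.2 0.0015 -0.001 0 0 0 -0.175; 0.2 0.0015 -0.001 0 0 0 -0.2; 0.2 0.0015 -0.001 0 0 0 -0.2")

```text
time: 16.23
tool_pos: [0.5998, -0.0549, 0.1149]
ee_rot: [3.141, -0.001, 0.031]
wrist_force: [0.6, -0.2, -0.3]
width: 0.0185
```

```bash
cat > look.py <<'E'
from h import *
import sys
k=sys.argv[1]
o=get_obs();print(o["time"],o["tool_pos"],o["ee_rot"],o["wrist_force"],o["width"],o["wrist_torque"])
s=vision.snapshot("wrist");T=wT(o)
a=cv2.resize(s["image"][170:320,240:410,::-1],None,fx=4,fy=4)[:600,:]
t=vision.snapshot("side");b=cv2.resize(t["image"][160:260,270:370,::-1],None,fx=4,fy=4)
cv2.imwrite(f"pics/{k}a.png",a);cv2.imwrite(f"pics/{k}b.png",b)
for z in (.052+.016+.0505,.052+.0195+.0505,.052+.0225+.0505,.052+.025+.0505):
  p=np.array([.5994,-.0547,z]);u=wproj(s,T,p);v=proj(t,p);print("nut h",round(z-.1025,4),"a:",(u[0]-240+.5)*4,(u[1]-170+.5)*4,"b:",(v[0]-270+.5)*4,(v[1]-160+.5)*4)
print(move((.5994,-.0547,.114),(np.pi,0,o["ee_rot"][2])))
E
python3 look.py i1
```

```text
16.2333 [ 0.59975379 -0.05490135  0.1149204 ] [ 3.14138036e+00 -8.21292678e-04  3.07258488e-02] [ 0.61840839 -0.21793703 -0.29103459] 0.018464001501184744 [-0.01970189 -0.09152692 -0.01560944]
nut h 0.016 a: 331.6072937937238 476.21781070511656 b: 207.74169011300887 255.3350768217066
nut h 0.0195 a: 331.5570809625299 486.49540627186275 b: 207.75519023809147 249.8358344906003
nut h 0.0225 a: 331.5127161349724 495.59524501745864 b: 207.76679805021945 245.10742112881167
nut h 0.025 a: 331.4747735326855 503.39219443970023 b: 207.7764969176328 241.1566116424409
(array([-0.0005, -0.0006,  0.0015]), array([ 0.   , -0.   , -0.001]))
```

View pics/i1a.png

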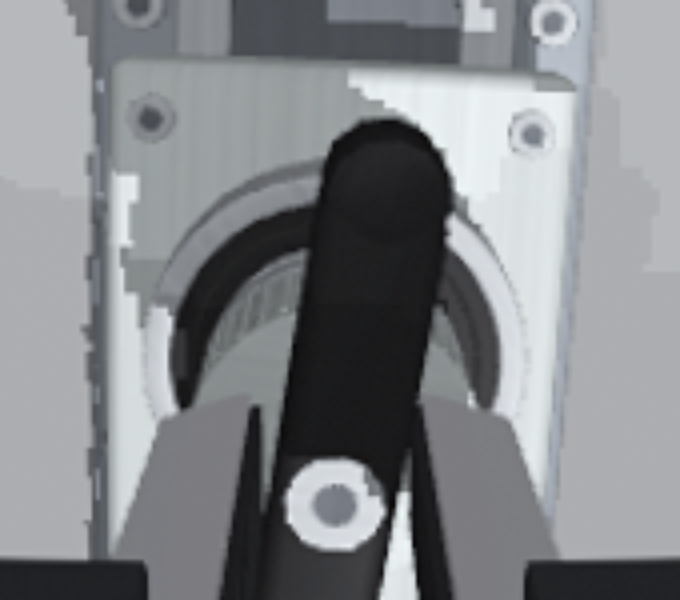

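View pics/i1b.png

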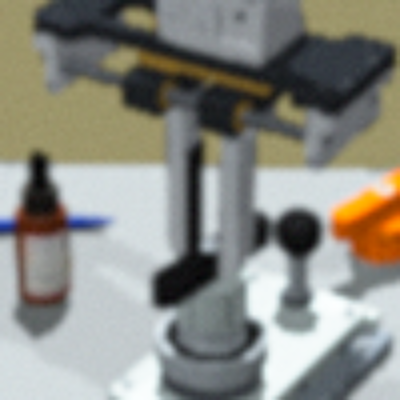

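Call:
servo_tool(targets="0.2 0 0 0 0 0 -0.025; 0.2 0 0 0 0 0 -0.05; 0.2 0 0 0 0 0 -0.075; 0.2 0 0 0 0 0 -0.1; 0.2 0 0 0 0 0 -0.1; 0.2 0 0 0 0 0 -0.1")

```text
time: 16.83
tool_pos: [0.5993, -0.0548, 0.1141]
ee_rot: [-3.141, 0.001, 0.341]
wrist_force: [0.9, 0.2, -0.0]
width: 0.0189
```

```bash
python3 look.py i2
```

```text
16.8333 [ 0.59933583 -0.05481643  0.11413648] [-3.14133220e+00  5.07916790e-04  3.40618894e-01] [ 0.93341764  0.24271213 -0.01849491] 0.018907003130396293 [-0.00166356 -0.12986601  0.01260186]
nut h 0.016 a: 334.038928526945 478.5598322189958 b: 207.74169011300887 255.3350768217066
nut h 0.0195 a: 333.99907422149295 488.9087550658778 b: 207.75519023809147 249.8358344906003
nut h 0.0225 a: 333.9638180072891 498.0727472672479 b: 207.76679805021945 245.10742112881167
nut h 0.025 a: 333.9336328982354 505.9254043213741 b: 207.7764969176328 241.1566116424409
(array([ 0.0003, -0.0005,  0.0008]), array([-0.0001,  0.0001,  0.0003]))
```

View pics/i2a.png

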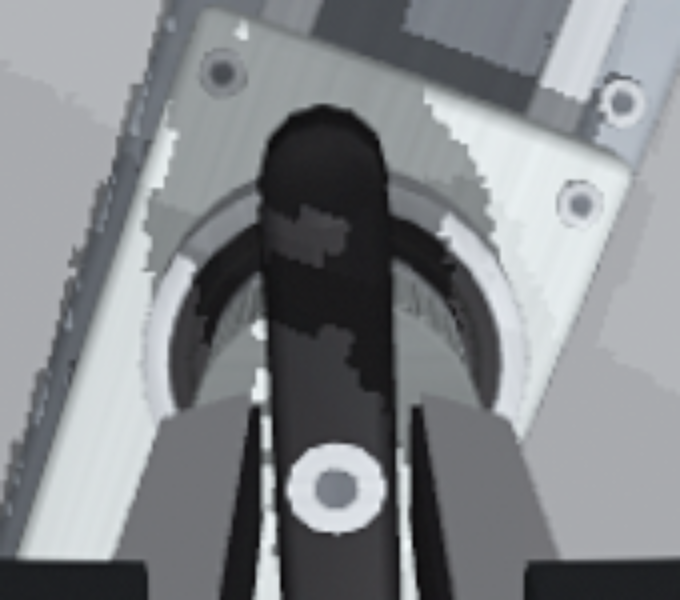

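View pics/i2b.png

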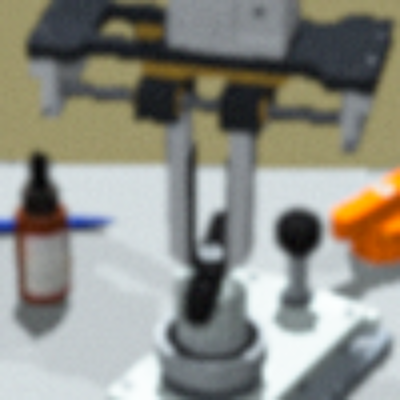

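Call:
servo_tool(targets="0.2 0 0 0.015 0 0 0; 0.2 0 0 0.032 0 0 0; 0.2 0 0 0.032 0 0 0.03; 0.2 0 0 0.032 0 0 0.06; 0.2 0 0 0.032 0 0 0.09; 0.2 0 0 0.032 0 0 0.12; 0.2 0 0 0.032 0 0 0.15; 0.2 0 0 0.032 0 0 0.18; 0.2 0 0 0.032 0 0 0.21; 0.2 0 0 0.032 0 0 0.24; 0.2 0 0 0.032 0 0 0.25; 0.2 0 0 0.032 0 0 0.25")

```text
time: 17.93
tool_pos: [0.5992, -0.0548, 0.1058]
ee_rot: [3.141, 0.001, -0.443]
wrist_force: [-0.5, 0.0, 0.6]
width: 0.0189
```

```bash
python3 look.py i3
```

```text
17.9333 [ 0.59924034 -0.05481065  0.10578082] [ 3.14129674e+00  8.32377589e-04 -4.42795184e-01] [-0.51656663  0.03498886  0.55282378] 0.01887242319575826 [-0.06341633 -0.11709054  0.01103786]
nut h 0.016 a: 337.0208309369732 504.7584699671688 b: 207.74169011300887 255.3350768217066
nut h 0.0195 a: 337.01219339910017 516.0462585841085 b: 207.75519023809147 249.8358344906003
nut h 0.0225 a: 337.00450099503473 526.0531071036378 b: 207.76679805021945 245.10742112881167
nut h 0.025 a: 336.9978765525907 534.6364939376708 b: 207.7764969176328 241.1566116424409
(array([ 0.0002, -0.0006, -0.0321]), array([0.0001, 0.0002, 0.0005]))
```

View pics/i3a.png

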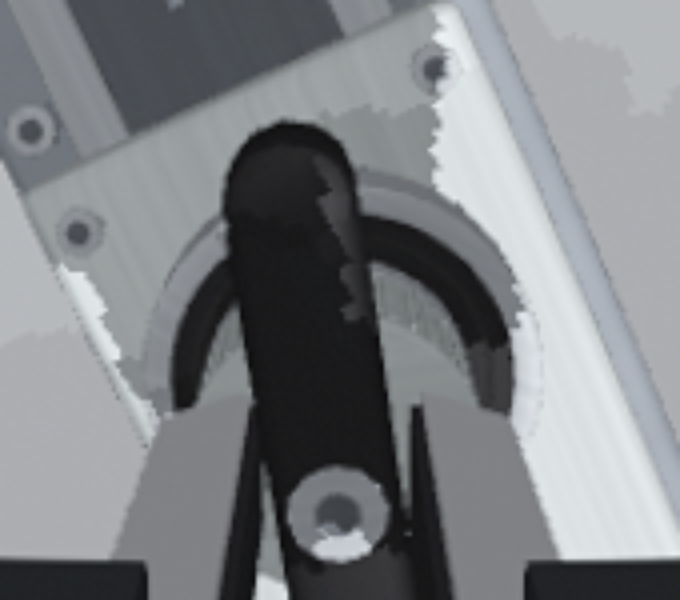

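Call:
servo_tool(targets="0.2 0 0 0 0 0 0.025; 0.2 0 0 0 0 0 0.05; 0.2 0 0 0 0 0 0.075; 0.2 0 0 0 0 0 0.1; 0.2 0 0 0 0 0 0.125; 0.2 0 0 0 0 0 0.15; 0.2 0 0 0 0 0 0.175; 0.2 0 0 0 0 0 0.19; 0.2 0 0 0 0 0 0.19; 0.2 0 0 0 0 0 0.19")

```text
time: 18.87
tool_pos: [0.5995, -0.0549, 0.1062]
ee_rot: [3.141, -0.0, -1.037]
wrist_force: [0.6, -1.1, 0.1]
width: 0.0183
```

```bash
python3 look.py i4
```

```text
18.8667 [ 0.59946167 -0.05493842  0.10623223] [ 3.14132611e+00 -4.37530470e-05 -1.03707443e+00] [ 0.59572096 -1.14819193  0.12545236] 0.01826992725208609 [-0.13891455 -0.06166206 -0.01583578]
nut h 0.016 a: 336.95098167032893 503.48629697351817 b: 207.74169011300887 255.3350768217066
nut h 0.0195 a: 336.9569007174541 514.726070115657 b: 207.75519023809147 249.8358344906003
nut h 0.0225 a: 336.96212456954004 524.689646987689 b: 207.76679805021945 245.10742112881167
nut h 0.025 a: 336.96658772910655 533.2353958375231 b: 207.7764969176328 241.1566116424409
(array([-0.0009, -0.0002, -0.0307]), array([ 0.0001, -0.    , -0.0001]))
```

View pics/i4a.png

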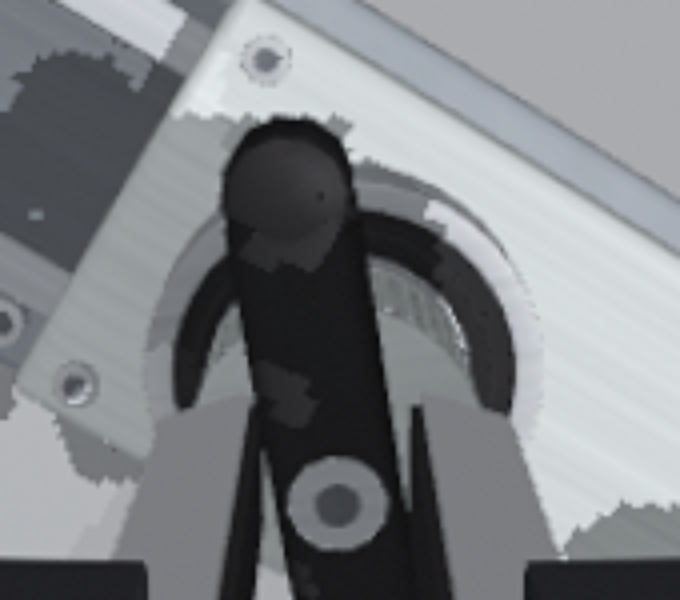

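Call:
servo_tool(targets="0.2 0 0 0 0 0 0.02; 0.2 0 0 0 0 0 0.04; 0.2 0 0 0 0 0 0.06; 0.2 0 0 0 0 0 0.08; 0.2 0 0 0 0 0 0.08")

```text
time: 19.38
tool_pos: [0.5996, -0.0549, 0.1064]
ee_rot: [-3.141, -0.0, -1.29]
wrist_force: [1.1, -0.2, -1.1]
width: 0.0185
```

```bash
python3 look.py i5
```

```text
19.3833 [ 0.59963502 -0.05490496  0.10637532] [-3.14138638e+00 -1.87527073e-04 -1.29018888e+00] [ 1.10502356 -0.19621673 -1.14261721] 0.018539456598230943 [-0.03922969 -0.13659665  0.02550377]
nut h 0.016 a: 337.66302460924067 504.11900008227576 b: 207.74169011300887 255.3350768217066
nut h 0.0195 a: 337.6831182318904 515.3481259679343 b: 207.75519023809147 249.8358344906003
nut h 0.0225 a: 337.7008930896948 525.30188988589 b: 207.76679805021945 245.10742112881167
nut h 0.025 a: 337.7161106368899 533.8389430963994 b: 207.7764969176328 241.1566116424409
(array([-0.0009,  0.0003, -0.0302]), array([-0.    , -0.    ,  0.0007]))
```

View pics/i5a.png

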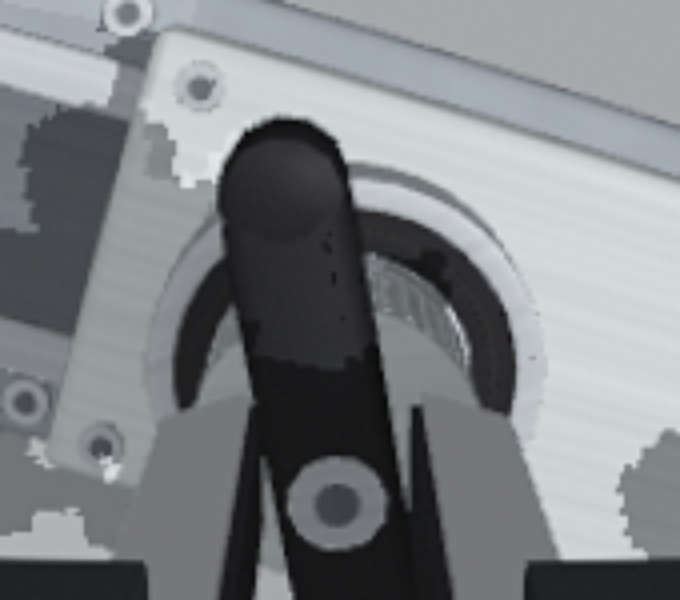

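Call:
servo_tool(targets="0.2 0 0 0 0 0 0.01; 0.2 0 0 0 0 0 0.02; 0.2 0 0 0 0 0 0.03; 0.2 0 0 0 0 0 0.03")

```text
time: 19.82
tool_pos: [0.5997, -0.055, 0.1065]
ee_rot: [-3.141, -0.0, -1.383]
wrist_force: [1.4, -0.5, -1.9]
width: 0.0186
```

```bash
python3 look.py i6|head -3
```

```text
19.8167 [ 0.59969116 -0.05499207  0.10646904] [-3.14120756e+00 -4.51404579e-04 -1.38295476e+00] [ 1.37855168 -0.52151336 -1.86451541] 0.018599209534298035 [-0.0968406  -0.13308659  0.10888654]
nut h 0.016 a: 337.3193384472247 503.98333765353027 b: 207.74169011300887 255.3350768217066
nut h 0.0195 a: 337.33982901360673 515.2002669746073 b: 207.75519023809147 249.8358344906003
```

Call:
servo_tool(targets="0.2 0 0 0 0 0 0.006; 0.2 0 0 0 0 0 0.012; 0.2 0 0 0 0 0 0.012")

```text
time: 20.17
tool_pos: [0.5996, -0.055, 0.1065]
ee_rot: [-3.141, -0.0, -1.422]
wrist_force: [1.0, -1.7, -2.0]
width: 0.0186
```

```bash
python3 look.py i7|head -2
```

```text
20.1667 [ 0.59964748 -0.05501033  0.1064763 ] [-3.14129147e+00 -4.19802360e-04 -1.42241407e+00] [ 1.0008888  -1.67460802 -2.02730817] 0.01863128815490065 [-0.20267325 -0.30094718  0.19964512]
nut h 0.016 a: 337.4094220139441 503.5871969776772 b: 207.74169011300887 255.3350768217066
```

View pics/i7a.png

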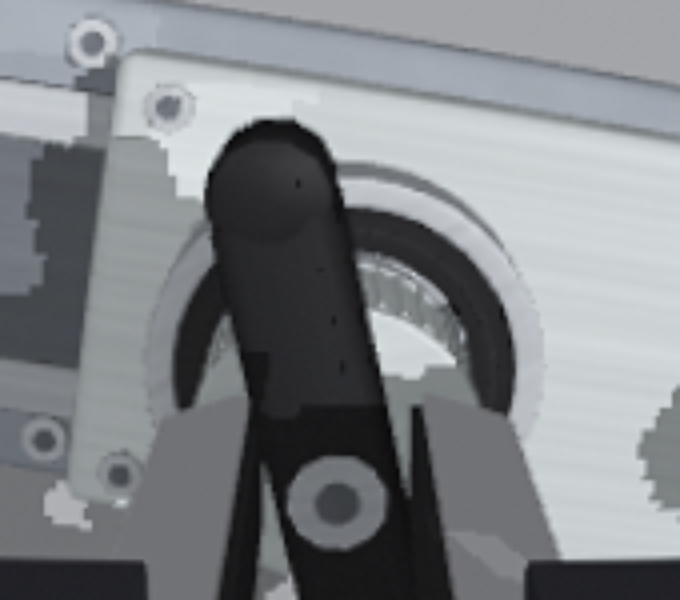

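Call:
servo_tool(targets="0.2 0 0 0 0 0 0.008; 0.2 0 0 0 0 0 0.018; 0.2 0 0 0 0 0 0.018")

```text
time: 20.52
tool_pos: [0.5997, -0.055, 0.1065]
ee_rot: [-3.141, -0.0, -1.478]
wrist_force: [1.4, -0.5, -1.8]
width: 0.0188
```

```bash
python3 look.py i8|head -2
```

```text
20.5167 [ 0.59974742 -0.0549614   0.10645339] [-3.14105377e+00 -3.69797616e-04 -1.47847166e+00] [ 1.4450137  -0.5388825  -1.83579827] 0.018848462203606964 [-0.13773358 -0.39976653  0.27061086]
nut h 0.016 a: 337.97528674511886 504.37231536994796 b: 207.74169011300887 255.3350768217066
```

Call:
servo_tool(targets="0.2 0 0 0 0 0 0.01; 0.2 0 0 0 0 0 0.02; 0.2 0 0 0 0 0 0.025; 0.2 0 0 0 0 0 0.025")

```text
time: 20.95
tool_pos: [0.5998, -0.055, 0.1064]
ee_rot: [-3.141, -0.0, -1.556]
wrist_force: [3.6, -1.9, -2.5]
width: 0.0191
```

```bash
python3 look.py i9|head -2
```

```text
20.95 [ 0.59976986 -0.0549974   0.10643807] [-3.14098978e+00 -4.22621031e-04 -1.55620453e+00] [ 3.61744346 -1.90194228 -2.51952802] 0.019101747498785744 [-0.32946516 -0.62974777  0.50013791]
nut h 0.016 a: 338.0811664682153 504.4600399840697 b: 207.74169011300887 255.3350768217066
```

View pics/i9a.png

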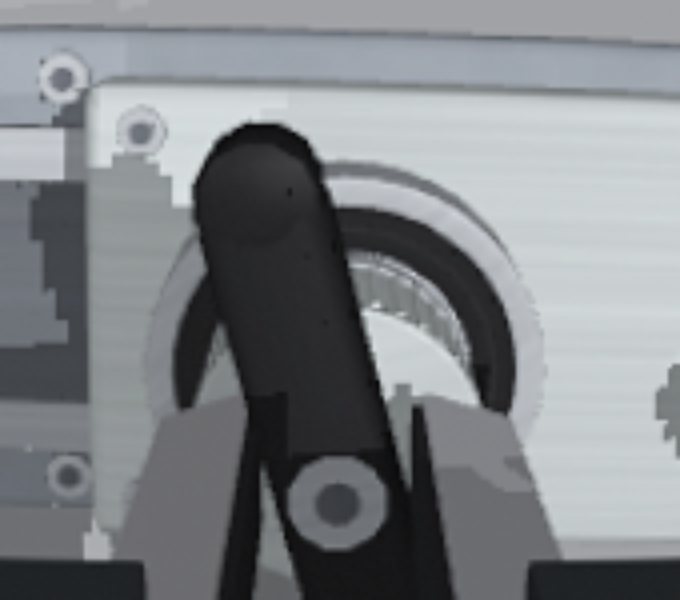

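Call:
servo_tool(targets="0.2 0 0 0 0 0 -0.03; 0.2 0 0 0 0 0 -0.05; 0.5 0 0 0 0 0 -0.06; 0.5 0 0 0 0 0 -0.06; 0.5 0 0 0 0 0 -0.06; 0.5 0 0 -0.1 0 0 -0.06; 0.5 0 0 -0.25 0 0 -0.06; 0.5 0 0 -0.35 0 0 -0.06; 0.5 0 0 -0.35 0 0 -0.06; 0.5 0 0 -0.35 0 0 -0.06")

```text
time: 21.88
tool_pos: [0.6004, -0.0549, 0.1967]
ee_rot: [-3.137, -0.002, -1.369]
wrist_force: [-0.8, -0.2, -0.9]
width: 0.0472
```

```bash
python3 - <<'E'
from h import *
o=get_obs();print(o["time"],o["tool_pos"],o["ee_rot"],o["wrist_force"],o["width"],o["joint_positions"])
s=vision.snapshot("wrist");cv2.imwrite("pics/j1.png",s["image"][:,:,::-1]);T=wT(o)
t=vision.snapshot("side");crop(t["image"],240,170,400,290,5,"pics/j2.png")
for h in (.016,.019): print(wproj(s,T,(.5994,-.0547,.052+h+.0505)))
print(wproj(s,T,(.5985,-.147,.085)))
E
```

```text
21.8833 [ 0.60039307 -0.05485059  0.19668337] [-3.13733487e+00 -1.53987217e-03 -1.36910793e+00] [-0.75517424 -0.20704755 -0.86834855] 0.047200129616609056 [-1.85229460e-01  2.03598702e-01  1.25677835e+00  1.81600462e-04
  1.67669152e+00  1.18389480e+00]
(np.float64(323.60712027382834), np.float64(248.50733503337207))
(np.float64(323.6123337794934), np.float64(249.60685244506263))
(np.float64(430.65523748692004), np.float64(259.9493462455699))
```

View pics/j1.png

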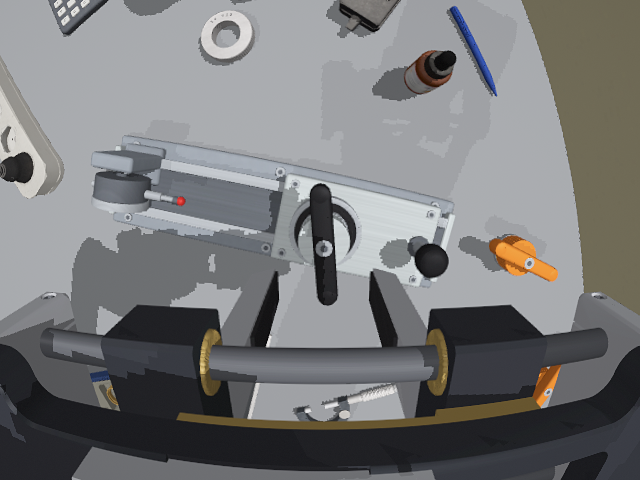

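View pics/j2.png

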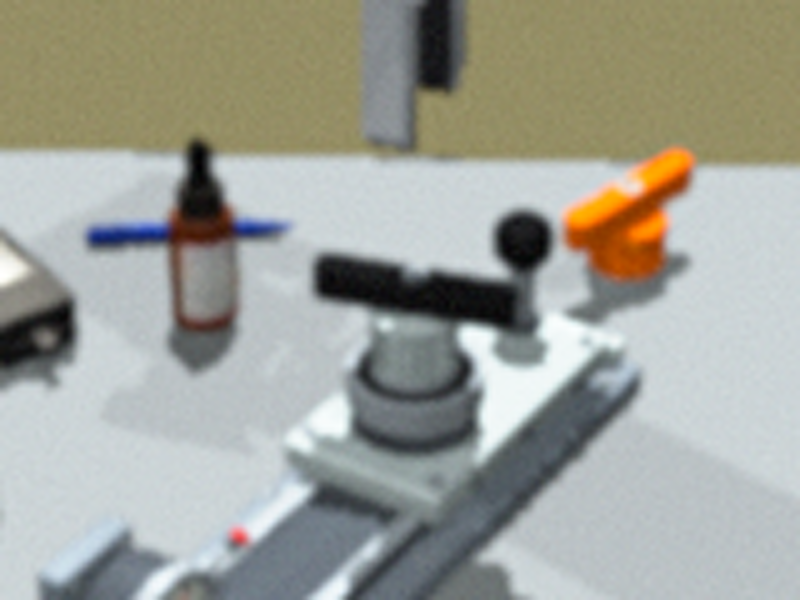

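```bash
python3 - <<'E'
from h import *
print(move((.5985,-.1475,.135),(np.pi,0,-1.579)))
E
```

```text
(array([0.364 , 0.0749, 0.231 ]), array([0.0007, 0.0002, 0.0669]))
```

Call:
servo_tool(targets="0.5 0.1 0.02 0 0 0 0.03; 0.5 0.25 0.05 0 0 0 0.067; 0.5 0.364 0.075 0.05 0 0 0.067; 0.5 0.364 0.075 0.15 0 0 0.067; 0.5 0.364 0.075 0.23 0 0 0.067; 0.5 0.364 0.075 0.23 0 0 0.067; 0.5 0.364 0.075 0.23 0 0 0.067")

```text
time: 22.57
tool_pos: [0.5974, -0.1472, 0.133]
ee_rot: [3.135, 0.002, -1.579]
wrist_force: [-0.8, -0.7, 0.9]
width: 0.0471
```

```bash
python3 - <<'E'
from h import *
o=get_obs();print(o["time"],o["tool_pos"],o["ee_rot"],o["wrist_force"],o["width"])
s=vision.snapshot("wrist");cv2.imwrite("pics/k1.png",s["image"][:,:,::-1]);T=wT(o)
print(wproj(s,T,(.5985,-.1475,.085)),wproj(s,T,(.5985,-.1475,.097)))
print(move((.5985,-.1475,.071),(np.pi,0,-1.579)))
E
```

```text
22.5667 [ 0.59742147 -0.14717809  0.13302341] [ 3.13477698e+00  2.32810858e-03 -1.57945502e+00] [-0.83443055 -0.66544364  0.8816285 ] 0.04712835032416922
(np.float64(325.0972180754261), np.float64(256.7942338507171)) (np.float64(325.11996296345177), np.float64(262.57387045488576))
(array([0.0009, 0.0003, 0.2574]), array([ 0.0008,  0.0003, -0.    ]))
```

View pics/k1.png

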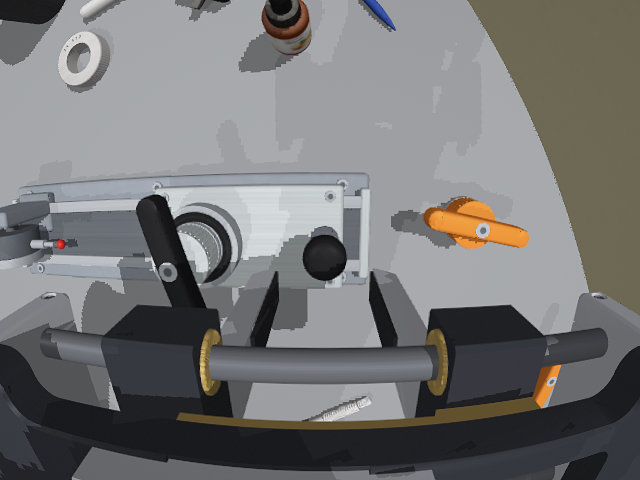

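Call:
servo_tool(targets="0.5 0.001 0 0.08 0 0 0; 0.5 0.001 0 0.16 0 0 0; 0.5 0.001 0 0.22 0 0 0; 0.5 0.001 0 0.25 0 0 0; 0.5 0.001 0 0.25 0 0 0; 0.35 0.001 0 0.25 0 0 0; 0.33 0.001 0 0.25 0 0 0; 0.31 0.001 0 0.25 0 0 0; 0.2 0.001 0 0.25 0 0 0; 0.2 0.001 0 0.25 0 0 0; 0.2 0.001 0 0.25 0 0 0")

```text
time: 23.53
tool_pos: [0.6005, -0.1476, 0.0758]
ee_rot: [-3.139, 0.0, -1.579]
wrist_force: [0.9, 2.9, 5.3]
width: 0.0273
```

```bash
python3 - <<'E'
from h import *
o=get_obs();print(o["time"],o["tool_pos"],o["ee_rot"],o["wrist_force"],o["width"],o["wrist_torque"])
s=vision.snapshot("wrist");cv2.imwrite("pics/k2.png",s["image"][:,:,::-1]);T=wT(o)
t=vision.snapshot("side");crop(t["image"],240,170,400,290,5,"pics/k3.png")
E
```

```text
23.5333 [ 0.60045555 -0.14762823  0.07576451] [-3.13855377e+00  2.75870662e-04 -1.57878476e+00] [0.94670539 2.86827377 5.30712081] 0.02727088935995633 [ 0.58551267  0.0359696  -0.03522562]
```

View pics/k2.png

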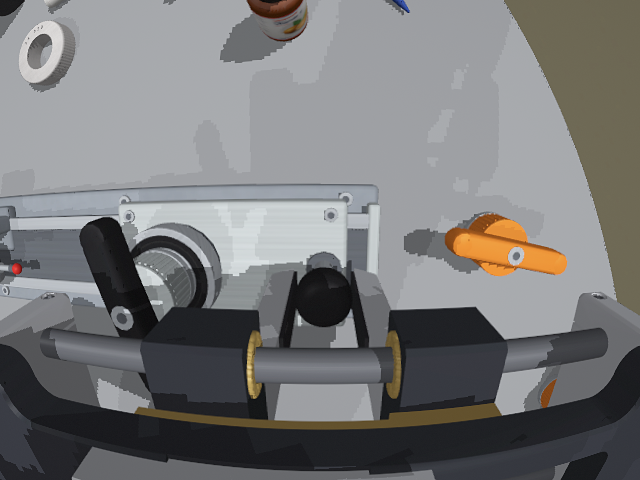

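Call:
servo_tool(targets="0.2 -0.004 0 0 0 0 0; 0.2 -0.008 0 0 0 0 0; 0.2 -0.012 0 0 0 0 0; 0.2 -0.016 0 0 0 0 0; 0.2 -0.022 0 0 0 0 0; 0.2 -0.028 0 0 0 0 0; 0.2 -0.036 0 0 0 0 0; 0.2 -0.044 0 0 0 0 0; 0.2 -0.052 0 0 0 0 0; 0.2 -0.06 0 0 0 0 0; 0.2 -0.068 0 0 0 0 0; 0.2 -0.076 0 0 0 0 0")

```text
time: 24.63
tool_pos: [0.6007, -0.1309, 0.0756]
ee_rot: [-3.138, -0.003, -1.58]
wrist_force: [0.2, -1.5, 5.1]
width: 0.0274
```

```bash
python3 - <<'E'
from h import *
o=get_obs();print(o["time"],o["tool_pos"],o["ee_rot"],o["wrist_force"],o["width"],o["wrist_torque"])
E
```

```text
24.6333 [ 0.60067186 -0.13089005  0.07560961] [-3.13819421 -0.00332069 -1.58009405] [ 0.2473947  -1.48917216  5.10037293] 0.02738073635534776 [-0.48956118 -0.09130698  0.00687631]
```

Call:
servo_tool(targets="0.2 -0.01 0 0 0 0 0; 0.2 -0.02 0 0 0 0 0; 0.2 -0.03 0 0 0 0 0; 0.2 -0.04 0 0 0 0 0; 0.2 -0.05 0 0 0 0 0; 0.2 -0.06 0 0 0 0 0; 0.2 -0.07 0 0 0 0 0; 0.2 -0.08 0 0 0 0 0; 0.2 -0.09 0 0 0 0 0; 0.2 -0.1 0 0 0 0 0; 0.2 -0.11 0 0 0 0 0; 0.2 -0.12 0 0 0 0 0")

```text
time: 25.63
tool_pos: [0.6011, -0.1004, 0.0756]
ee_rot: [-3.138, -0.003, -1.579]
wrist_force: [0.3, -1.8, 6.1]
width: 0.0275
```

Call:
servo_tool(targets="0.2 -0.01 0 0 0 0 0; 0.2 -0.02 0 0 0 0 0; 0.2 -0.03 0 0 0 0 0; 0.2 -0.04 0 0 0 0 0; 0.2 -0.05 0 0 0 0 0; 0.2 -0.06 0 0 0 0 0; 0.2 -0.07 0 0 0 0 0; 0.2 -0.08 0 0 0 0 0; 0.2 -0.09 0 0 0 0 0; 0.2 -0.1 0 0 0 0 0; 0.2 -0.11 0 0 0 0 0; 0.2 -0.12 0 0 0 0 0")

```text
time: 26.63
tool_pos: [0.6014, -0.0704, 0.0756]
ee_rot: [-3.138, -0.003, -1.579]
wrist_force: [1.3, -1.8, 5.1]
width: 0.0276
```

```bash
python3 - <<'E'
from h import *
o=get_obs();print(o["time"],o["tool_pos"],o["ee_rot"],o["wrist_force"],o["width"],o["wrist_torque"])
E
```

```text
26.6333 [ 0.60140439 -0.07036759  0.07559692] [-3.1378059  -0.00329265 -1.57931753] [ 1.3393312  -1.84594442  5.09917334] 0.027631342332388547 [-0.59150253 -0.17590684 -0.04302841]
```

Remaining about 22 mm (−0.09); go slower and watch force.

Call:
servo_tool(targets="0.2 -0.007 0 0 0 0 0; 0.2 -0.014 0 0 0 0 0; 0.2 -0.021 0 0 0 0 0; 0.2 -0.028 0 0 0 0 0; 0.2 -0.035 0 0 0 0 0; 0.2 -0.042 0 0 0 0 0; 0.2 -0.049 0 0 0 0 0; 0.2 -0.056 0 0 0 0 0; 0.2 -0.063 0 0 0 0 0; 0.2 -0.07 0 0 0 0 0; 0.2 -0.075 0 0 0 0 0; 0.2 -0.075 0 0 0 0 0")

```text
time: 27.63
tool_pos: [0.6016, -0.0512, 0.0756]
ee_rot: [-3.138, -0.003, -1.579]
wrist_force: [1.2, -1.4, 5.5]
width: 0.0272
```

Call:
servo_tool(targets="0.2 -0.003 0 0 0 0 0; 0.2 -0.006 0 0 0 0 0; 0.2 -0.009 0 0 0 0 0; 0.2 -0.012 0 0 0 0 0; 0.2 -0.012 0 0 0 0 0")

```text
time: 28.05
tool_pos: [0.6017, -0.0486, 0.0756]
ee_rot: [-3.138, -0.003, -1.579]
wrist_force: [1.6, -2.6, 6.0]
width: 0.0278
```

```bash
python3 - <<'E'
from h import *
o=get_obs();print(o["time"],o["tool_pos"],o["ee_rot"],o["wrist_force"],o["width"],o["wrist_torque"])
E
```

```text
28.05 [ 0.60168629 -0.04863327  0.07562841] [-3.13755647 -0.0032125  -1.57921815] [ 1.6432303  -2.60186456  5.96846375] 0.027770966757318737 [-0.5565143  -0.17757121 -0.00521438]
```

Call:
servo_tool(targets="0.2 -0.002 0 0 0 0 0; 0.2 -0.005 0 0 0 0 0; 0.2 -0.008 0 0 0 0 0; 0.2 -0.008 0 0 0 0 0")

```text
time: 28.38
tool_pos: [0.6017, -0.0476, 0.0756]
ee_rot: [-3.138, -0.005, -1.58]
wrist_force: [1.5, -3.9, 4.7]
width: 0.0272
```

Call:
servo_tool(targets="0.2 -0.003 0 0 0 0 0; 0.2 -0.005 0 0 0 0 0; 0.2 -0.005 0 0 0 0 0")

```text
time: 28.63
tool_pos: [0.6017, -0.0476, 0.0757]
ee_rot: [-3.138, -0.007, -1.58]
wrist_force: [0.6, -6.5, 5.5]
width: 0.0274
```

```bash
python3 - <<'E'
from h import *
o=get_obs();print(o["time"],o["tool_pos"],o["ee_rot"],o["wrist_force"],o["width"],o["wrist_torque"])
s=vision.snapshot("wrist");cv2.imwrite("pics/l1.png",s["image"][:,:,::-1])
t=vision.snapshot("side");crop(t["image"],220,190,380,310,5,"pics/l2.png")
E
```

```text
28.6333 [ 0.60169423 -0.04759885  0.07565331] [-3.13752901 -0.00700913 -1.58010521] [ 0.60202614 -6.49854646  5.5008081 ] 0.027366000720114844 [-1.28910589 -0.17724855 -0.00432322]
```

View pics/l2.png

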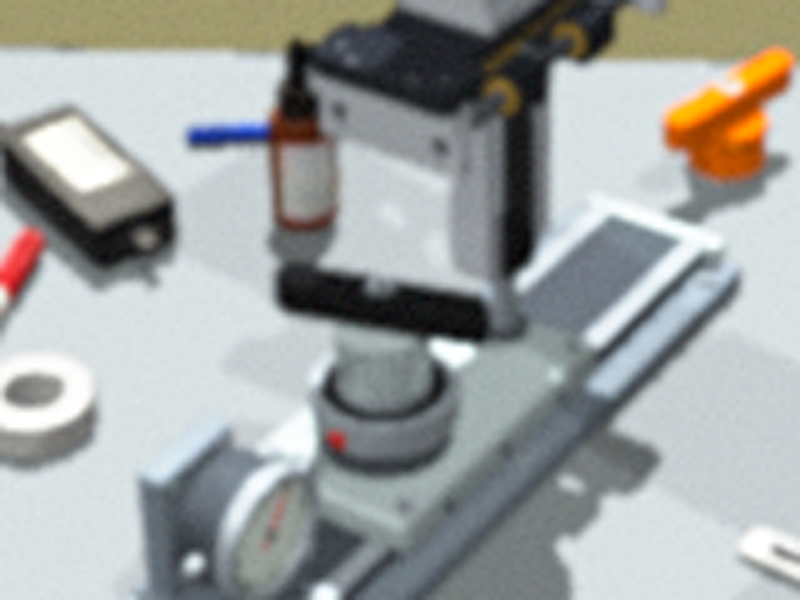

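Call:
servo_tool(targets="0.2 -0.003 0 0 0 0 0; 0.2 -0.006 0 0 0 0 0; 0.2 -0.006 0 0 0 0 0")

```text
time: 28.98
tool_pos: [0.6017, -0.0476, 0.0757]
ee_rot: [-3.138, -0.01, -1.581]
wrist_force: [1.4, -10.3, 5.5]
width: 0.0273
```

```bash
python3 - <<'E'
from h import *
o=get_obs();print(o["time"],o["tool_pos"],o["ee_rot"],o["wrist_force"],o["width"],o["wrist_torque"])
E
```

```text
28.9833 [ 0.60169652 -0.04759404  0.07567659] [-3.13752502 -0.00956586 -1.58076718] [  1.37142818 -10.28641654   5.48034128] 0.027320182037669172 [-1.72442751 -0.11195723  0.03738597]
```

Call:
servo_tool(targets="0.2 0.005 0 0 0 0 0; 0.2 0.008 0 0 0 0 0; 0.3 0.008 0 0 0 0 0; 0.4 0.008 0 0 0 0 0; 0.5 0.008 0 0 0 0 0; 0.5 0.008 0 0 0 0 0; 0.5 0.008 0 0 0 0 0; 0.5 0.008 0 -0.05 0 0 0; 0.5 0.008 0 -0.15 0 0 0; 0.5 0.008 0 -0.3 0 0 0; 0.5 0.008 0 -0.5 0 0 0; 0.5 0.008 0 -0.5 0 0 0")

```text
time: 29.98
tool_pos: [0.6033, -0.0447, 0.2086]
ee_rot: [-3.128, -0.002, -1.579]
wrist_force: [0.3, -0.0, 0.9]
width: 0.0469
```

```bash
python3 - <<'E'
from h import *
o=get_obs();print(o["time"],o["tool_pos"],o["ee_rot"],o["wrist_force"],o["width"])
s=vision.snapshot("wrist");cv2.imwrite("pics/m1.png",s["image"][:,:,::-1]);T=wT(o)
print("knob home pred",wproj(s,T,(.5993,-.0473,.085)),"1mm",wproj(s,T,(.5993,-.0493,.085)),"nutcap",wproj(s,T,(.6002,.0453,.1185)))
t=vision.snapshot("side");crop(t["image"],220,190,380,310,5,"pics/m2.png")
E
```

```text
29.9833 [ 0.60334789 -0.04467936  0.20857404] [-3.12773763e+00 -2.10171171e-03 -1.57855867e+00] [ 0.34520748 -0.01792228  0.87593539] 0.046941335501047725
knob home pred (np.float64(327.11739376089673), np.float64(239.21453093765976)) 1mm (np.float64(329.4989966831529), np.float64(239.19374149053027)) nutcap (np.float64(208.23543056357386), np.float64(248.90075506305558))
```

View pics/m1.png

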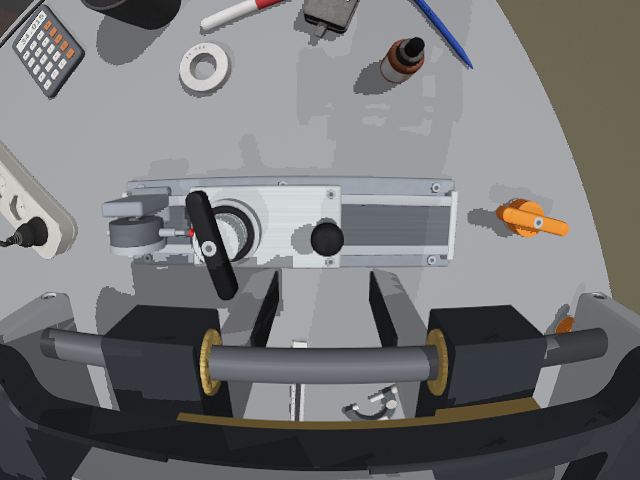

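View pics/m2.png

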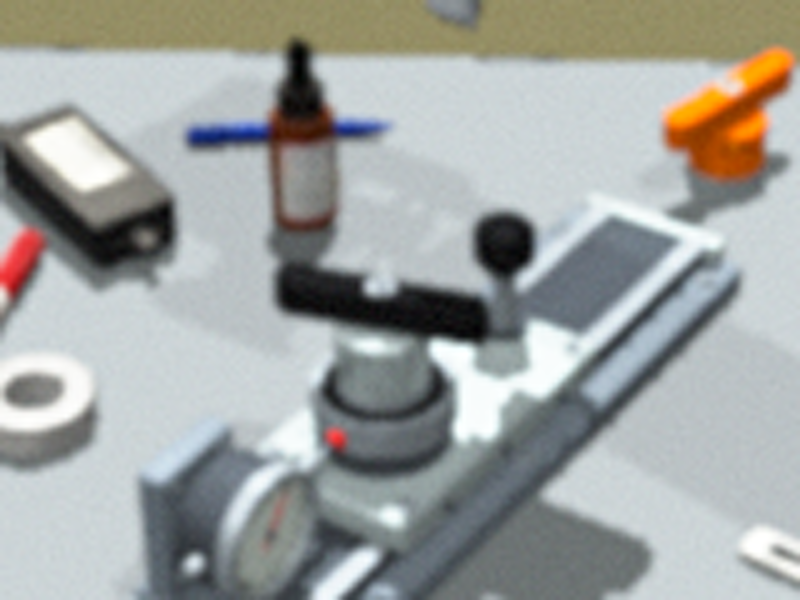

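```bash
python3 -c "
from bench import robot,get_obs
print(get_obs()['wrist_force'],robot.close_job())"
```

```text
the job is handed in; nothing more can be done
[ 0.04340278 -0.46816135 -0.13260299] None
```

The bearing is clamped on the mandrel and the carriage is home against its end stop, pressing the bearing on the indicator's plunger. I handed the job in at about 30 s.

- **Bearing:** It seated on the mandrel shoulder with light contact, about 4 N, and the side view shows it lying flat.
- **Nut:** I set it on the thread at about 22.6 mm and turned it backward about 55° until it dropped from about 25 to 19 mm. I then screwed it forward until the wrist torque read 0.50 N m. Its height then measured about 16 mm, which is the tight position.
- **Carriage:** I held the knob and pushed at 30 mm/s or less, so it could not shoot forward. It travelled 100.0 mm by the tool pose, then stayed put while the push rose from 4 to 10 N. After I released it, the knob was still at the predicted home position to within about 1 pixel.
- **Bystanders:** I never touched the oil bottle or the setting ring.

I had no direct reading of the plunger. That it is pushed in follows from the 100 mm travel and from pictures showing its red tip against the bearing rim. No check failed or disagreed.

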